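# Load the kit tote under its counterweighted hold-down frame

## Robot

A 6-joint arm with a two-finger parallel gripper is mounted at the origin on the work surface; the furniture and walls round the work are solid. World frame = base frame: x ahead of the robot, y to its left, z up, the work surface at z = 0. Lengths are in m, angles in degrees, forces in N, time in s.
With the tool pointing down it reaches from about 0.325 to 0.9 m from the base axis. Payload 3.5 kg.
Tool frame: the origin (TCP) lies midway between the tips of the shut fingers; the grasp point (between the pads) lies 19 mm behind it (bot.tcp_to_grasp is the z of the grasp point in the tool frame, in m); z points along the fingers, y is the line along which they close (so a half turn about z gives the same grasp; the last joint's range is limited). The gripper opens to 85 mm and grips with 20 to 120 N. Pads are 22 mm wide; open, the fingers measure 114 mm over their backs; the gripper's body (76 mm by 85 mm) begins 54 mm behind the grasp point. The pads swing forward as they close: fully open they stand 13 mm farther back than shut.
Start: joints at [-77.258, 15.837, -1.513, 72.651, 0, 84.076], TCP at [0.2, -0.592, 0.231] pointing down, gripper open.
Joint ranges: [-178.77, 178.77], [-48.84, 107.48], [-61.69, 71.31], [-111.58, 123.2], [-90, 87.43], [-180, 180]. Speed limits (degrees/s): [147.25, 147.25, 180, 180, 180, 180].

## Interface

Orientations are given as [roll, pitch, yaw] about the fixed x, y, z axes, in that order (R = Rz(yaw) Ry(pitch) Rx(roll)).
In Python, from plant import bot gives the robot as it stands. The module is installed in compiled form; this text tells all that it offers.
- The arm moves only by the shell command python3 -m creep 'ROWS' [FORCE]. ROWS is JSON, a list of rows, each an object of numbers: "dx", "dy", "dz": the shift along the tool's x, y, z in mm; "wx", "wy", "wz": the turn, a rotation vector about the tool's x, y, z in degrees; "hand": the opening in per cent of the stroke, from 0 (shut) to 100 (fully open). In form: [{"dx": .., "dy": .., "dz": .., "wx": .., "wy": .., "wz": .., "hand": ..}, ...]. A call has 1 to 20 rows; each row shifts and turns the commanded pose from where the row before left it, along the tool's axes as they then stand; what a row does not reach is not made up. A row lasts 1/10 s, in which the tool goes at most 50 mm and 8.59 degrees, less where a joint would pass 70% of its speed; a pose out of reach is approached as far as the arm can. A call with a gripper value outside its range is refused whole. The fingers move at their own pace and stop on an object; FORCE is the grip in N (left out, the last holds). Time passes only in rows, so rows that do not move let the fingers close. It gives the time, the measured TCP pose, the force, the opening and the grip force at its end, in the units of the state.
- bot.read_state(): the state, without advancing time (a new reading comes with each control period).
- bot.camera(name): name is "scene" or "top" or "wrist"; returns a dict with "img" (384x512x3 uint8, red, green, blue), "fx", "fy", "cx", "cy" (pixels), "world_from_camera" (4x4, takes a point from camera to world coordinates); the wrist camera has in their place "T_tool_cam" (4x4, takes a point from camera to tool coordinates, whose origin is the TCP and whose axes are the flange's). Camera axes: x right, y up, looking along -z (the intrinsics and any distortion apply to the point x, -y, -z); pixel columns grow to the right and rows downward; lengths in m; the calibration is good to about 2 mm. The wrist camera is an equidistant fisheye: a pixel r from the principal point sees the ray r / f radians off the axis. A picture is of the moment at which its call begins: read the wrist's pose just before it. There is no depth.
- bot.hand_in(): hands the job in; it is judged then, once.
Trained networks look in a picture, given as the dict that the camera call returned (one of the last four; its "shot" number tells which), for a name from the list of things; names that differ only in an ending like _2 or _b are one class to them, and where a whole thing is asked for, a point or a joint stands for the part that bears it (a point fixed in the world has none). Each returns a list of dicts, best first, with "score" (0 to 1); they miss things now and then, are a little off and sometimes report something else, mostly with a low value. They report only what shows in the picture. A call takes as long as a camera call. They do not tell look-alikes from the thing itself.
- bot.spot_in(picture, query): "box" ([centre column, centre row, width, height] in pixels, round what is visible of it).
- bot.silhouettes(picture, query): "region" (384x512 bool, what is visible of it) and "box" ([centre column, centre row, width, height] in pixels, round what is visible of it).
- bot.mark_of(picture, query): "location" ([column, row] in pixels: a listed point, or the origin of a listed thing).
The state is a dict: "time_s": time; "joints": joint angles; "qvel": joint speeds; "joint_efforts": joint torques, N m; "tcp_pos": TCP position; "ee_rot": TCP orientation; "force": force on the tool from outside, world axes, zero at the start; "torque": the same for the moment, N m; "opening": opening from 0.0 (shut) to 1.0 (fully open); "finger_force": force on a finger pad.
Only numpy, scipy, OpenCV 4.12 (cv2) and the standard library are available. Lean on these libraries where they do the work, as an engineer would, in place of code of your own. Each camera call takes 0.05 s, during which the arm holds its last target. There are 200 camera calls.

## Task

Swing the tote's steel hold-down frame up past its balance point so that it rests open by itself, slide the divider to the left, and load every long thing that is there (black rubber rod, screwdriver, marker pen) flat on the tote floor to the right of the divider, lying lengthwise along the tote, and every cream cup of screws upright on the floor to the left of the divider. Only when all is loaded, swing the frame back down until it is fully shut. Leave the masking tape and the glue bottle where they are.

Things in the scene. Friction and masses are not known exactly. Their poses are not given: they have to be found in the camera images.
- tote: blue open tote fixed on the bench, 198 x 358 mm outside, 190 (x) x 350 (y) mm inside, walls and floor 4 mm, rim 50 mm above the bench. Origin at the centre of its underside; y along its long side (to the left as the robot sees it), x away from the robot, z up. It stands turned by up to 0.12 rad.
- frame (a joint): angle of the steel hold-down frame in rad: 0 = shut, level over the tote; grows as its near end swings up and away from the robot to the stop at 1.42. It balances at about 0.75 rad: below that it falls shut, above it falls open on to the stop and stays. A damper slows it. Lifting at the handle takes up to about 2.5 N.
- frame_handle (a point): middle of the frame's handle bar: round steel bar 14 mm thick, 350 mm long, parallel to the tote's y. Shut, it lies 75 mm nearer the robot than the tote's centre, 105 mm above the bench (55 mm above the rim), free on all sides. Resting open, the frame's two side rods stand upright just behind the tote's far corners, up to 270 mm high. 205 mm from the pivot axis. Site axes turn with the frame.
- frame_hinge (a point): middle of the frame's pivot axis (parallel to the tote's y), at (125, 0, 60) mm in the tote's frame. From it the handle bar at angle a lies 200 cos a - 45 sin a mm toward tote -x and 200 sin a + 45 cos a mm higher. Side rods run over the tote's end walls; a thin cross rod lies 100 mm from the pivot; two 46 mm round counterweights stand 52 mm off it.
- divider (a joint): position of the divider in m, 0 to 0.21, grows to the left (tote +y); at 0 the divider's middle is 100 mm to the right of the tote's centre. Slides with about 1.2 N of friction and stays where it is left.
- divider_tab (a point): point in the grip tab of the grey divider, on the divider's middle plane, 60 mm above the bench. The divider is a 6 mm upright panel across the whole tote (top 45 mm above the bench); its tab on top, in the middle of the tote's width, is 44 mm along x, 12 mm thick along y, from 44 to 68 mm above the bench.
- roller_mid (a point): centre of the black rubber rod, 191 mm long (its own y), 40 mm diameter, 0.25 kg; can roll. May be absent.
- driver_mid (a point): centre of the screwdriver, 199 mm long (its own y), lying. Wooden handle 27 mm thick from y = -99 to -11 mm, thin shaft and blade from there to +y, a little raised; it balances in the handle, about 45 mm on the -y side of this point. The point lies 15 mm above the underside. May be absent.
- pen_mid (a point): centre of the marker pen, 135 mm long (its own y), 17 mm thick; can roll. May be absent.
- cup_0: cream plastic cup of screws, 40 mm tall, rim 72 mm across, foot 58 mm across, wall about 4 mm thick and open inside above the foot, so that it can be taken by the rim. Origin at the centre of its underside, z up. It starts between the tote's left end and the fixed row of blue bins (64 mm tall, side wall at world y = 0.163). May be absent.
- cup_1: cream plastic cup of screws, 40 mm tall, rim 72 mm across, foot 58 mm across, wall about 4 mm thick and open inside above the foot, so that it can be taken by the rim. Origin at the centre of its underside, z up. It starts between the tote's left end and the fixed row of blue bins (64 mm tall, side wall at world y = 0.163). May be absent.
- tape: roll of masking tape, 96 mm across, 25 mm high: a bystander. Origin at the centre of its underside.
- glue: glue bottle standing upright, 31 mm across, 101 mm tall: a bystander. Origin at the centre of its underside.
Not all that is in view belongs to the job. Leave any red look-alike of the cup_0 alone.

How it is judged:
By the outcome, as a careful person would: the job done as asked, in the order asked, and still so for the second after the job is handed in, with the robot touching nothing.
Of roller, driver, pen only 2 to 3 are there at a start; the rules pass over those that are not, and their reading is None.
Of cup_0, cup_1 only 1 to 2 are there at a start; the rules pass over those that are not, and their reading is None.
At some moment in a run one of cup_0, cup_1 may be knocked a few centimetres aside while the robot is not near it.
Once in a run the grip may slacken for a moment while it holds something.
It also fails if it takes over 210 s, if anything falls off the work surface, if the arm or the gripper's body presses on something with over 40 N, if the wrist force passes 120 N, or if a joint passes its speed limit or range.

## Working session

There is one attempt and no reset: what is moved stays moved. The work goes in short steps, Python scripts to look and compute and a shell command to move; the robot and the scene stay as the last step left them, time stands still between calls to the robot, and variables do not carry over. Pictures are saved under pics/ and viewed, at most 14 in all, crops included, and the job is handed in when it is done.

```bash
mkdir -p pics; cat > h.py <<'E'
import numpy as np, cv2
from scipy.spatial.transform import Rotation as R
from plant import bot
def ray(p,px):
    u,v=px
    T=p["world_from_camera"]
    d=np.array([(u-p["cx"])/p["fx"],-(v-p["cy"])/p["fy"],-1.])
    return T[:3,3],T[:3,:3]@d
def hit(p,px,z):
    o,d=ray(p,px); return o+d*(z-o[2])/d[2]
def wpic():
    s=bot.read_state(); p=bot.camera("wrist")
    T=np.eye(4); T[:3,:3]=R.from_euler('xyz',s["ee_rot"],degrees=True).as_matrix(); T[:3,3]=s["tcp_pos"]
    p["W"]=T@p["T_tool_cam"]; return p
def whit(p,px,z):
    u=(px[0]-p["cx"]);v=(px[1]-p["cy"]);r=np.hypot(u,v)+1e-9;th=r/p["fx"]
    d=p["W"][:3,:3]@np.array([np.sin(th)*u/r,-np.sin(th)*v/r,-np.cos(th)]);o=p["W"][:3,3]
    return o+d*(z-o[2])/d[2]
def save(p,n): cv2.imwrite("pics/"+n+".png",p["img"][:,:,::-1])
def st():
    s=bot.read_state(); print("t",round(s["time_s"],2),"tcp",np.round(s["tcp_pos"],4),"rot",np.round(s["ee_rot"],1),"F",np.round(s["force"],1),"op",round(s["opening"],3),"ff",np.round(s["finger_force"],1)); return s
E
python3 - <<'E'
from h import *
st()
a=bot.camera("scene");b=bot.camera("top")
save(a,"scene0");save(b,"top0")
for n,p in(("scene",a),("top",b)):
    print(n,p["fx"],p["cx"],p["cy"],p["world_from_camera"].round(3).tolist())
Z=dict(tote=0,frame_handle=.105,frame_hinge=.06,divider_tab=.06,roller_mid=.02,driver_mid=.015,pen_mid=.0085,cup_0=0,cup_1=0,tape=0,glue=0)
for q in Z:
  for n,p in(("top",b),("scene",a)):
    print(q,n,[(round(m["score"],2),np.round(m["location"],0).tolist(),hit(p,m["location"],Z[q])[:2].round(3).tolist()) for m in bot.mark_of(p,q)[:4]])
E
```

```text
t 0.0 tcp [ 0.1999 -0.5914  0.2301] rot [-179.9   -0.    18.7] F [0.8 0.  0.6] op 1.001 ff 0.0
scene 471.40192723692644 254.3413057751968 196.4966829416889 [[-0.813, 0.413, -0.411, -0.132], [-0.582, -0.554, 0.595, 0.852], [0.018, 0.723, 0.691, 1.128], [0.0, 0.0, 0.0, 1.0]]
top 495.4640922587033 259.98739910254824 194.3656371487597 [[-0.011, 0.992, -0.123, 0.257], [-1.0, -0.01, 0.01, -0.033], [0.009, 0.123, 0.992, 2.007], [0.0, 0.0, 0.0, 1.0]]
tote top [(0.62, [299.0, 191.0], [0.516, -0.211])]
tote scene [(0.94, [274.0, 187.0], [0.511, -0.199])]
frame_handle top [(0.61, [299.0, 211.0], [0.426, -0.203])]
frame_handle scene [(0.95, [295.0, 174.0], [0.43, -0.196])]
frame_hinge top [(0.91, [298.0, 158.0], [0.643, -0.208]), (0.62, [361.0, 166.0], [0.607, -0.458])]
frame_hinge scene [(0.83, [244.0, 157.0], [0.652, -0.21])]
divider_tab top [(0.52, [318.0, 188.0], [0.519, -0.283])]
divider_tab scene [(0.63, [288.0, 165.0], [0.504, -0.27])]
roller_mid top []
roller_mid scene [(0.72, [292.0, 176.0], [0.482, -0.27]), (0.24, [287.0, 166.0], [0.525, -0.304])]
driver_mid top [(0.74, [154.0, 212.0],
[... 255 characters left out ...]
337])]
cup_0 top [(0.74, [231.0, 224.0], [0.385, 0.067]), (0.72, [226.0, 170.0], [0.608, 0.086])]
cup_0 scene [(0.85, [203.0, 224.0], [0.599, 0.085]), (0.82, [268.0, 248.0], [0.37, 0.045]), (0.74, [220.0, 237.0], [0.518, 0.098])]
cup_1 top [(0.74, [231.0, 224.0], [0.385, 0.067]), (0.72, [226.0, 170.0], [0.608, 0.086])]
cup_1 scene [(0.85, [203.0, 224.0], [0.599, 0.085]), (0.82, [268.0, 248.0], [0.37, 0.045]), (0.74, [220.0, 237.0], [0.518, 0.098])]
tape top [(0.54, [361.0, 168.0], [0.611, -0.469])]
tape scene []
glue top [(0.64, [169.0, 236.0], [0.339, 0.315]), (0.33, [152.0, 213.0], [0.432, 0.387])]
glue scene [(0.61, [218.0, 319.0], [0.338, 0.331]), (0.38, [292.0, 172.0], [0.502, -0.305])]
```

```bash
python3 - <<'E'
import cv2
a=cv2.imread("pics/scene0.png");cv2.imwrite("pics/scene0b.png",cv2.resize(a,(800,600),interpolation=cv2.INTER_CUBIC))
b=cv2.imread("pics/top0.png")[130:280,110:400];cv2.imwrite("pics/top0b.png",cv2.resize(b,(800,414),interpolation=cv2.INTER_CUBIC))
E
```

```text
(no output)
```

View pics/scene0b.png

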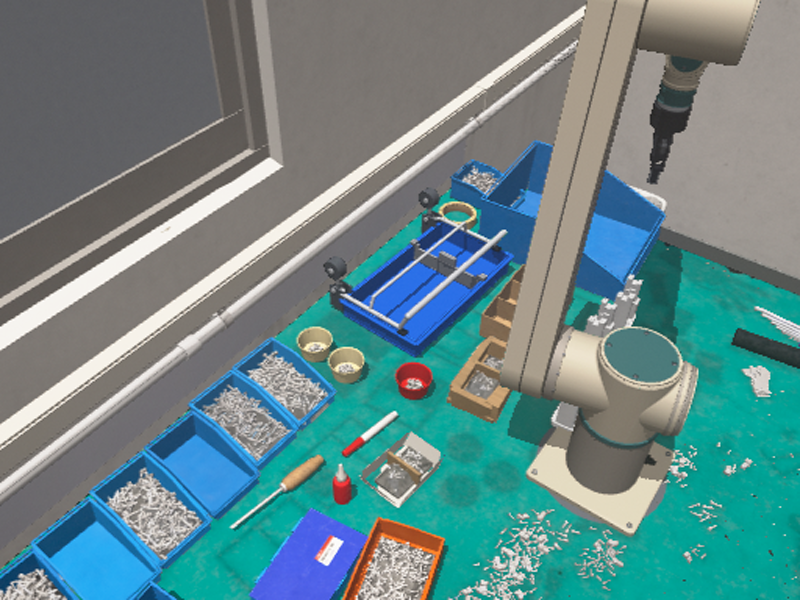

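View pics/top0b.png

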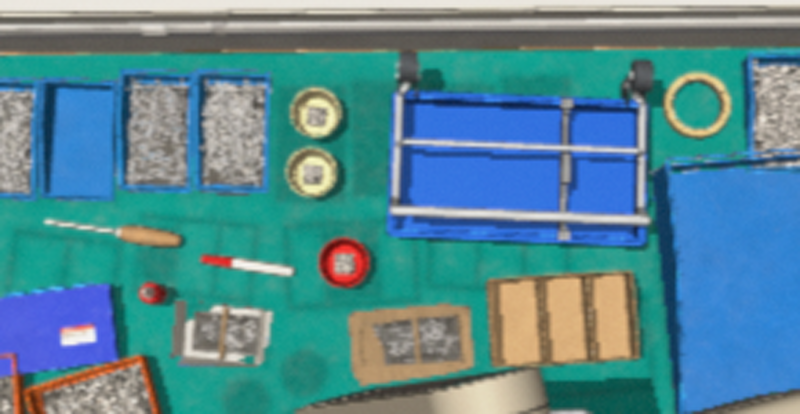

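The scene shows the tote with its frame shut (scene px ~270,185), two cream cups (203,220 and 220,235), the red look-alike cup (265,245), the screwdriver (178,315), the pen (236,277) and the glue (218,315). A black cylinder also shows at the far right edge (493,221). I'll check where that cylinder is and refine the tote pose.

```bash
python3 - <<'E'
from h import *
a=bot.camera("scene");b=bot.camera("top")
print("black", [hit(a,px,.02).round(3).tolist() for px in((470,214),(493,221),(511,228))])
for q in("tote","divider","driver_mid","pen_mid","cup_0"):
  for n,p,z in(("top",b,dict(tote=.05,divider=.045,cup_0=.04).get(q,.012)),("scene",a,dict(tote=.05,divider=.045,cup_0=.04).get(q,.012))):
    for m in bot.silhouettes(p,q)[:3]:
      ys,xs=np.nonzero(m["region"])
      if len(xs)<5: continue
      P=np.array([hit(p,(x,y),z)[:2] for x,y in zip(xs,ys)],np.float32)
      r=cv2.minAreaRect(P); print(q,n,round(m["score"],2),"c",np.round(r[0],3),"size",np.round(r[1],3),"ang",round(r[2],1),"box",np.round(m["box"]), "mean",P.mean(0).round(3))
h=cv2.cvtColor(b["img"],cv2.COLOR_RGB2HSV)
im=b["img"][155:225,245:350]; cv2.imwrite("pics/tote.png",cv2.resize(im[:,:,::-1],None,fx=7,fy=7,interpolation=cv2.INTER_CUBIC))
E
```

```text
black [[-0.095, -0.46, 0.02], [-0.166, -0.473, 0.02], [-0.222, -0.476, 0.02]]
tote top 0.85 c [ 0.542 -0.203] size [0.375 0.271] ang 86.7 box [299. 187.  98.  69.] mean [ 0.519 -0.202]
tote scene 0.59 c [ 0.551 -0.232] size [0.491 0.337] ang 86.6 box [268. 175. 123. 108.] mean [ 0.515 -0.181]
divider top 0.65 c [ 0.514 -0.266] size [0.016 0.198] ang 85.4 box [314. 190.   4.  48.] mean [ 0.517 -0.267]
divider scene 0.81 c [ 0.515 -0.262] size [0.066 0.204] ang 84.3 box [289. 170.  43.  32.] mean [ 0.505 -0.257]
divider scene 0.37 c [0.337 0.33 ] size [0.032 0.071] ang 38.3 box [217. 310.  13.  20.] mean [0.334 0.333]
driver_mid top 0.68 c [0.423 0.343] size [0.099 0.026] ang 81.3 box [161. 215.  25.  10.] mean [0.423 0.34 ]
driver_mid top 0.29 c [ 0.551 -0.208] size [0.388 0.283] ang 87.3 box [298. 184.  99.  69.] mean [ 0.525 -0.205]
driver_mid scene 0.82 c [0.431 0.378] size [0.179 0.035] ang 75.8 box [180. 311.  55.  42.] mean [0.423 0.346]
pen_mid scene 0.78 c [0.375 0.197] size [0.13  0.016] ang 81.4 box [238. 276.  35.  25.] mean [0.376 0.196]
cup_0 top 0.66 c [0.598 0.095] size [0.064 0.069] ang 89.8 box [224. 168.  19.  16.] mean [0.599 0.095]
cup_0 top 0.66 c [0.381 0.056] size [0.063 0.068] ang 89.6 box [233. 225.  22.  20.] mean [0.381 0.055]
cup_0 top 0.57 c [0.51  0.098] size [0.071 0.068] ang 44.5 box [222. 192.  19.  21.] mean [0.511 0.099]
cup_0 scene 0.9 c [0.371 0.064] size [0.07  0.091] ang 36.4 box [268. 244.  23.  26.] mean [0.373 0.062]
cup_0 scene 0.86 c [0.502 0.108] size [0.065 0.091] ang 37.6 box [222. 235.  20.  22.] mean [0.502 0.108]
cup_0 scene 0.83 c [0.589 0.104] size [0.07  0.096] ang 36.6 box [203. 219.  26.  24.] mean [0.589 0.102]
```

View pics/tote.png

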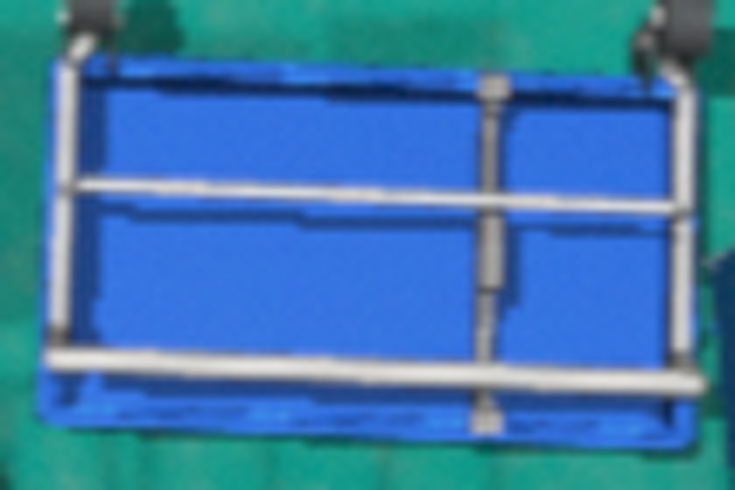

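The divider stands at crop px (488,250) and the frame is shut. The tote's rim corners are at about (55,60), (697,78), (690,450) and (40,425). I'll turn these into a pose and look at the black cylinder in the top view.

```bash
python3 - <<'E'
from h import *
b=bot.camera("top")
f=lambda x,y,z: hit(b,(245+x/7-.43,155+y/7-.43),z)[:2]
C=np.array([f(*c,.05) for c in((55,60),(697,78),(690,450),(40,425))]);print(C.round(3).tolist(),C.mean(0).round(4))
print("bar ends",f(47,358,.105).round(3),f(705,384,.105).round(3),"div ends",f(490,88,.045).round(3),f(487,420,.045).round(3))
im=b["img"][270:384,290:480,::-1];cv2.imwrite("pics/blk.png",cv2.resize(im,None,fx=4,fy=4))
for m in bot.mark_of(b,"roller_mid"):print(m)
E
```

```text
[[0.625, -0.023], [0.611, -0.391], [0.398, -0.38], [0.416, -0.013]] [ 0.5125 -0.202 ]
bar ends [ 0.448 -0.018] [ 0.43 -0.38] div ends [ 0.607 -0.273] [ 0.416 -0.267]
```

View pics/blk.png

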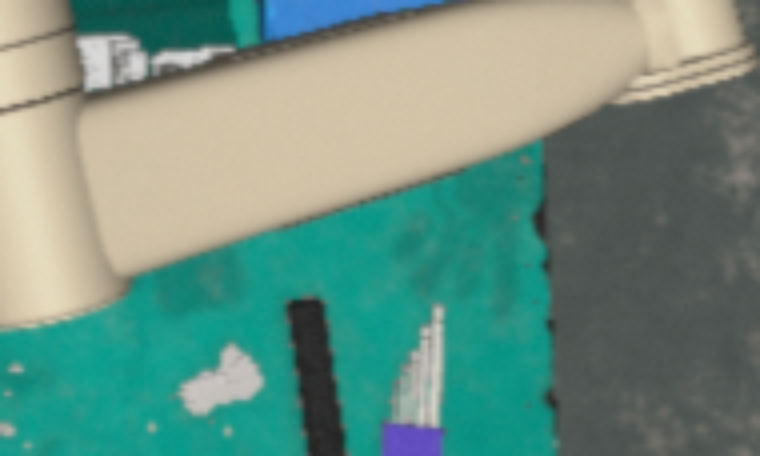

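The black bar lies at top px (366,345) and runs off the picture, about 36 mm wide. The wrist fisheye may show it whole.

```bash
python3 - <<'E'
from h import *
p=wpic();save(p,"w0");print(p["fx"],p["cx"],p["cy"],p["W"].round(3).tolist())
for q in("roller_mid","tape"):
  for m in bot.mark_of(p,q):print(q,m, whit(p,m["location"],.02).round(3))
E
```

```text
297.3186396354542 251.3515554675106 190.19747438081052 [[0.321, 0.91, 0.263, 0.269], [-0.947, 0.308, 0.089, -0.569], [0.0, -0.278, 0.961, 0.374], [0.0, 0.0, 0.0, 1.0]]
```

View pics/w0.png

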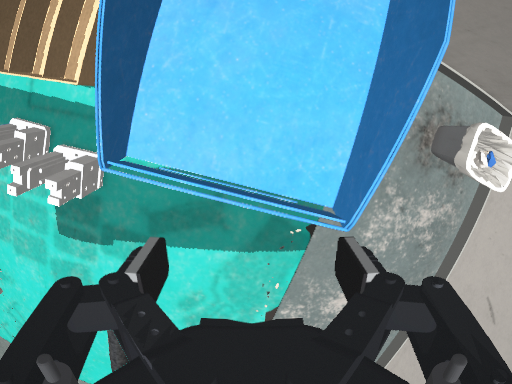

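The strip shows only at the lower edge (115,350) because the gripper hides it. I'll turn the wrist round while rising to rule it in or out.

```bash
python3 -m creep '[{"dz":-7,"wz":-8.5},{"dz":-7,"wz":-8.5},{"dz":-7,"wz":-8.5},{"dz":-7,"wz":-8.5},{"dz":-7,"wz":-8.5},{"dz":-7,"wz":-8.5},{"dz":-7,"wz":-8.5},{"dz":-7,"wz":-8.5},{"dz":-7,"wz":-8.5},{"dz":-7,"wz":-8.5},{"dz":-7,"wz":-8.5},{"dz":-7,"wz":-8.5},{"dz":-7,"wz":-8.5},{"dz":-7,"wz":-8.5},{"dz":-7,"wz":-8.5},{"dz":-7,"wz":-8.5},{"dz":-7,"wz":-8.5}]'; python3 - <<'E'
from h import *
st();p=wpic();save(p,"w1")
for m in bot.mark_of(p,"roller_mid"):print(m, whit(p,m["location"],.02).round(3))
np.savez("w1.npz",W=p["W"],fx=p["fx"],cx=p["cx"],cy=p["cy"])
E
```

```text
t 2.05 tcp [ 0.2    -0.5921  0.2313] rot [-180.     0.    18.7] F [-0.2  0.2 -0. ] op 1.002 ff 0.0invalid input
```

View pics/w1.png

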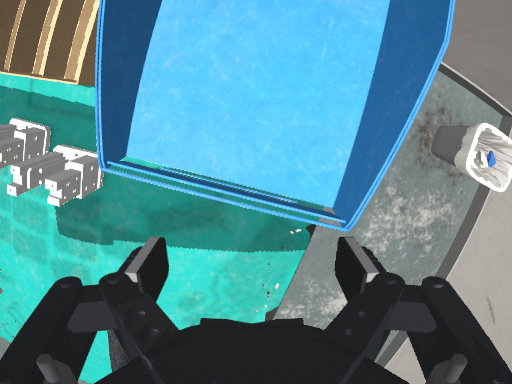

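```bash
python3 -m creep '[{"dx":0,"dy":0,"dz":-7,"wx":0,"wy":0,"wz":-8.5,"hand":100},{"dx":0,"dy":0,"dz":-7,"wx":0,"wy":0,"wz":-8.5,"hand":100},{"dx":0,"dy":0,"dz":-7,"wx":0,"wy":0,"wz":-8.5,"hand":100},{"dx":0,"dy":0,"dz":-7,"wx":0,"wy":0,"wz":-8.5,"hand":100},{"dx":0,"dy":0,"dz":-7,"wx":0,"wy":0,"wz":-8.5,"hand":100},{"dx":0,"dy":0,"dz":-7,"wx":0,"wy":0,"wz":-8.5,"hand":100},{"dx":0,"dy":0,"dz":-7,"wx":0,"wy":0,"wz":-8.5,"hand":100},{"dx":0,"dy":0,"dz":-7,"wx":0,"wy":0,"wz":-8.5,"hand":100},{"dx":0,"dy":0,"dz":-7,"wx":0,"wy":0,"wz":-8.5,"hand":100},{"dx":0,"dy":0,"dz":-7,"wx":0,"wy":0,"wz":-8.5,"hand":100},{"dx":0,"dy":0,"dz":-7,"wx":0,"wy":0,"wz":-8.5,"hand":100},{"dx":0,"dy":0,"dz":-7,"wx":0,"wy":0,"wz":-8.5,"hand":100},{"dx":0,"dy":0,"dz":-7,"wx":0,"wy":0,"wz":-8.5,"hand":100},{"dx":0,"dy":0,"dz":-7,"wx":0,"wy":0,"wz":-8.5,"hand":100},{"dx":0,"dy":0,"dz":-7,"wx":0,"wy":0,"wz":-8.5,"hand":100},{"dx":0,"dy":0,"dz":-7,"wx":0,"wy":0,"wz":-8.5,"hand":100},{"dx":0,"dy":0,"dz":-7,"wx":0,"wy":0,"wz":-8.5,"hand":100}]'; python3 - <<'E'
from h import *
st();p=wpic();save(p,"w2")
for m in bot.mark_of(p,"roller_mid"):print(m, whit(p,m["location"],.02).round(3))
h=p["img"].astype(int);print(h.shape)
np.savez("w2.npz",W=p["W"],fx=p["fx"],cx=p["cx"],cy=p["cy"])
E
```

```text
time_s: 3.85
tcp_pos: [0.2, -0.5921, 0.3506]
ee_rot: [180.0, -0.0, 163.5]
force: [0.2, 0.3, 0.6]
opening: 0.996
finger_force: 0.0
t 3.85 tcp [ 0.2    -0.5921  0.3506] rot [180.   -0.  163.5] F [0.2 0.3 0.6] op 0.996 ff 0.0
(384, 512, 3)
```

View pics/w2.png

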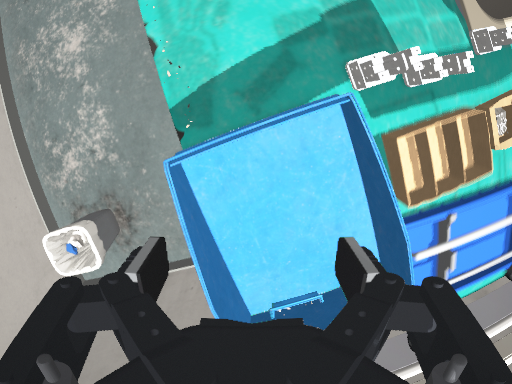

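The strip is still outside the view, so I'll tilt the camera toward it briefly.

```bash
python3 -m creep '[{"dx":0,"dy":0,"dz":0,"wx":0,"wy":8.5,"wz":0,"hand":100},{"dx":0,"dy":0,"dz":0,"wx":0,"wy":8.5,"wz":0,"hand":100},{"dx":0,"dy":0,"dz":0,"wx":0,"wy":8.5,"wz":0,"hand":100},{"dx":0,"dy":0,"dz":0,"wx":0,"wy":8.5,"wz":0,"hand":100}]'; python3 - <<'E'
from h import *
st();p=wpic();save(p,"w3")
for m in bot.mark_of(p,"roller_mid"):print(m, whit(p,m["location"],.02).round(3))
np.savez("w3.npz",W=p["W"],fx=p["fx"],cx=p["cx"],cy=p["cy"])
E
```

```text
time_s: 4.35
tcp_pos: [0.2003, -0.5926, 0.3513]
ee_rot: [-179.7, -34.2, 162.8]
force: [0.6, 0.2, -0.6]
opening: 1.002
finger_force: 0.0
t 4.35 tcp [ 0.2003 -0.5926  0.3513] rot [-179.7  -34.2  162.8] F [ 0.6  0.2 -0.6] op 1.002 ff 0.0
```

View pics/w3.png

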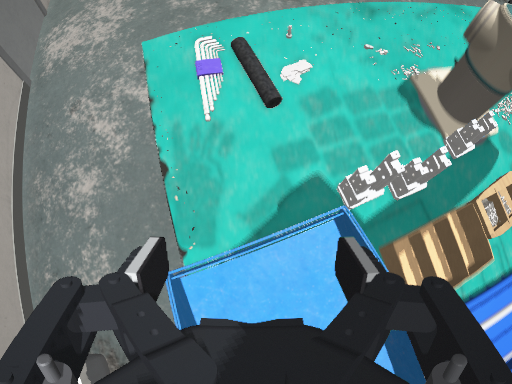

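```bash
python3 - <<'E'
import numpy as np
import sys
z=np.load("w3.npz");p={k:z[k] for k in z}
def whit(p,px,z):
    u=(px[0]-p["cx"]);v=(px[1]-p["cy"]);r=np.hypot(u,v);th=r/p["fx"]
    d=p["W"][:3,:3]@np.array([np.sin(th)*u/r,-np.sin(th)*v/r,-np.cos(th)]);o=p["W"][:3,3]
    return o+d*(z-o[2])/d[2]
a,b=whit(p,(238,42),.015),whit(p,(273,103),.015);print(a,b,np.linalg.norm(a-b))
c,d=whit(p,(265,107),.015),whit(p,(281,102),.015);print(np.linalg.norm(c-d))
E
```

```text
[-0.2877571  -0.47718697  0.015     ] [-0.09475817 -0.45809207  0.015     ] 0.19394122838902253
0.03489743547789026
```

```bash
python3 - <<'E'
from h import *
p=wpic();s=bot.camera("scene");b=bot.camera("top")
for n,c in(("w",p),("s",s),("t",b)):
  print(n,[(round(m["score"],2),np.round(m["box"])) for m in bot.spot_in(c,"roller_mid")],[(round(m["score"],2),np.round(m["box"])) for m in bot.silhouettes(c,"roller_mid")],[(round(m["score"],2),np.round(m["location"])) for m in bot.mark_of(c,"roller_mid")])
im=p["img"][20:130,180:340,::-1];cv2.imwrite("pics/rod.png",cv2.resize(im,None,fx=5,fy=5,interpolation=cv2.INTER_CUBIC))
E
```

```text
w [] [] []
s [] [] []
t [(0.34, array([297., 180.,  96.,  68.]))] [] []
```

View pics/rod.png

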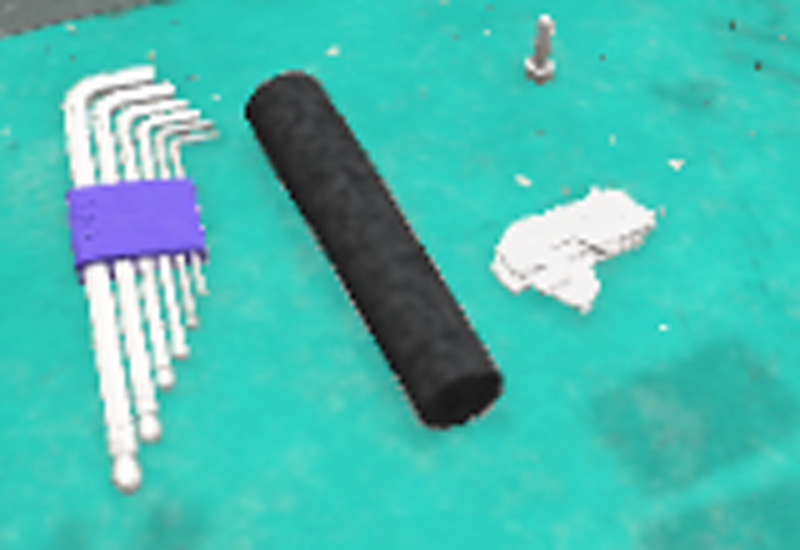

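The rod is about 194 mm long and 35–40 mm thick, lying at (-0.19,-0.47). It matches the black rubber rod, though the networks don't report it. I'll keep it for after the sure items, before shutting the frame. Now to the frame handle.

```bash
python3 -m creep '[{"dx":0,"dy":0,"dz":0,"wx":0,"wy":-8.5,"wz":0,"hand":60},{"dx":0,"dy":0,"dz":0,"wx":0,"wy":-8.5,"wz":0,"hand":60},{"dx":0,"dy":0,"dz":0,"wx":0,"wy":-8.5,"wz":0,"hand":60},{"dx":0,"dy":0,"dz":0,"wx":0,"wy":-8.5,"wz":0,"hand":60},{"dx":0,"dy":0,"dz":0,"wx":0,"wy":0,"wz":8.45,"hand":60},{"dx":0,"dy":0,"dz":0,"wx":0,"wy":0,"wz":8.45,"hand":60},{"dx":0,"dy":0,"dz":0,"wx":0,"wy":0,"wz":8.45,"hand":60},{"dx":0,"dy":0,"dz":0,"wx":0,"wy":0,"wz":8.45,"hand":60},{"dx":0,"dy":0,"dz":0,"wx":0,"wy":0,"wz":8.45,"hand":60},{"dx":0,"dy":0,"dz":0,"wx":0,"wy":0,"wz":8.45,"hand":60},{"dx":0,"dy":0,"dz":0,"wx":0,"wy":0,"wz":8.45,"hand":60},{"dx":0,"dy":0,"dz":0,"wx":0,"wy":0,"wz":8.45,"hand":60},{"dx":0,"dy":0,"dz":0,"wx":0,"wy":0,"wz":8.45,"hand":60}]'
python3 -m creep '[{"dx":40.3,"dy":22,"dz":10,"wx":0,"wy":0,"wz":0,"hand":60},{"dx":40.3,"dy":22,"dz":10,"wx":0,"wy":0,"wz":0,"hand":60},{"dx":40.3,"dy":22,"dz":10,"wx":0,"wy":0,"wz":0,"hand":60},{"dx":40.3,"dy":22,"dz":10,"wx":0,"wy":0,"wz":0,"hand":60},{"dx":40.3,"dy":22,"dz":10,"wx":0,"wy":0,"wz":0,"hand":60},{"dx":40.3,"dy":22,"dz":10,"wx":0,"wy":0,"wz":0,"hand":60},{"dx":40.3,"dy":22,"dz":10,"wx":0,"wy":0,"wz":0,"hand":60},{"dx":40.3,"dy":22,"dz":10,"wx":0,"wy":0,"wz":0,"hand":60},{"dx":40.3,"dy":22,"dz":10,"wx":0,"wy":0,"wz":0,"hand":60},{"dx":40.3,"dy":22,"dz":10,"wx":0,"wy":0,"wz":0,"hand":60}]'
python3 - <<'E'
from h import *
p=wpic()
for q,z in(("frame_handle",.105),("divider_tab",.06),("tote",0),("frame_hinge",.06)):
  for m in bot.mark_of(p,q)[:2]:print(q,round(m["score"],2),np.round(m["location"]), whit(p,m["location"],z).round(3))
E
```

```text
time_s: 6.35
tcp_pos: [0.1999, -0.5919, 0.3505]
ee_rot: [-180.0, 0.0, 86.8]
force: [-0.5, 0.8, -0.1]
opening: 0.601
finger_force: 0.0
time_s: 7.35
tcp_pos: [0.4405, -0.199, 0.2503]
ee_rot: [180.0, 0.0, 87.1]
force: [0.7, 0.2, 0.6]
opening: 0.6
finger_force: 0.0
frame_handle 0.78 [245. 178.] [ 0.436 -0.199  0.105]
divider_tab 0.98 [307. 224.] [ 0.508 -0.271  0.06 ]
tote 0.61 [302. 157.] [ 0.512 -0.199  0.   ]
```

```bash
python3 -m creep '[{"dx":0,"dy":-3,"dz":41,"wx":0,"wy":0,"wz":0,"hand":60},{"dx":0,"dy":0,"dz":41,"wx":0,"wy":0,"wz":0,"hand":60},{"dx":0,"dy":0,"dz":41,"wx":0,"wy":0,"wz":0,"hand":60},{"dx":0,"dy":0,"dz":41,"wx":0,"wy":0,"wz":0,"hand":60},{"dx":0,"dy":0,"dz":0,"wx":0,"wy":0,"wz":0,"hand":0},{"dx":0,"dy":0,"dz":0,"wx":0,"wy":0,"wz":0,"hand":0},{"dx":0,"dy":0,"dz":0,"wx":0,"wy":0,"wz":0,"hand":0},{"dx":0,"dy":0,"dz":0,"wx":0,"wy":0,"wz":0,"hand":0},{"dx":0,"dy":0,"dz":0,"wx":0,"wy":0,"wz":0,"hand":0},{"dx":0,"dy":0,"dz":0,"wx":0,"wy":0,"wz":0,"hand":0}]' 40
python3 - <<'E'
import numpy as np
f=lambda a:np.array([-(200*np.cos(a)-45*np.sin(a)),200*np.sin(a)+45*np.cos(a)])
A=np.linspace(0,1.15,17);P=np.array([f(a) for a in A]);print(np.diff(P,axis=0).round(1).tolist(),P[-1]-P[0])
E
```

```text
time_s: 8.6
tcp_pos: [0.4382, -0.2023, 0.0884]
ee_rot: [179.9, 0.2, 87.1]
force: [-2.4, -3.7, 6.1]
opening: 0.146
finger_force: 39.7
[[3.7, 14.2], [4.8, 13.9], [5.8, 13.6], [6.7, 13.1], [7.6, 12.6], [8.5, 12.0], [9.4, 11.4], [10.2, 10.7], [10.9, 9.9], [11.6, 9.1], [12.2, 8.3], [12.8, 7.4], [13.3, 6.4], [13.7, 5.5], [14.0, 4.5], [14.3, 3.4]] [159.37688913 155.93472289]
```

```bash
python3 -m creep '[{"dx":0,"dy":1.7,"dz":-7.1,"wx":0,"wy":0,"wz":0,"hand":0},{"dx":0,"dy":2,"dz":-7.1,"wx":0,"wy":0,"wz":0,"hand":0},{"dx":0,"dy":2.3,"dz":-7,"wx":0,"wy":0,"wz":0,"hand":0},{"dx":0,"dy":2.5,"dz":-6.9,"wx":0,"wy":0,"wz":0,"hand":0},{"dx":0,"dy":2.8,"dz":-6.8,"wx":0,"wy":0,"wz":0,"hand":0},{"dx":0,"dy":3,"dz":-6.8,"wx":0,"wy":0,"wz":0,"hand":0},{"dx":0,"dy":3.3,"dz":-6.6,"wx":0,"wy":0,"wz":0,"hand":0},{"dx":0,"dy":3.4,"dz":-6.5,"wx":0,"wy":0,"wz":0,"hand":0},{"dx":0,"dy":3.7,"dz":-6.4,"wx":0,"wy":0,"wz":0,"hand":0},{"dx":0,"dy":3.9,"dz":-6.2,"wx":0,"wy":0,"wz":0,"hand":0},{"dx":0,"dy":4.2,"dz":-6,"wx":0,"wy":0,"wz":0,"hand":0},{"dx":0,"dy":4.3,"dz":-6,"wx":0,"wy":0,"wz":0,"hand":0},{"dx":0,"dy":4.6,"dz":-5.8,"wx":0,"wy":0,"wz":0,"hand":0},{"dx":0,"dy":4.8,"dz":-5.6,"wx":0,"wy":0,"wz":0,"hand":0},{"dx":0,"dy":5,"dz":-5.4,"wx":0,"wy":0,"wz":0,"hand":0},{"dx":0,"dy":5.2,"dz":-5.3,"wx":0,"wy":0,"wz":0,"hand":0}]'
python3 - <<'E'
from h import *
s=bot.camera("scene")
for m in bot.mark_of(s,"frame_handle")[:2]:print(m)
E
```

```text
time_s: 10.2
tcp_pos: [0.4899, -0.2049, 0.1885]
ee_rot: [-179.5, 0.3, 87.1]
force: [-10.8, -5.1, 7.3]
opening: 0.141
finger_force: 38.9
{'location': [282.8, 145.1], 'score': 0.92}
```

```bash
python3 -m creep '[{"dx":0,"dy":5.4,"dz":-5.1,"wx":0,"wy":0,"wz":0,"hand":0},{"dx":0,"dy":5.5,"dz":-4.8,"wx":0,"wy":0,"wz":0,"hand":0},{"dx":0,"dy":5.7,"dz":-4.7,"wx":0,"wy":0,"wz":0,"hand":0},{"dx":0,"dy":5.9,"dz":-4.4,"wx":0,"wy":0,"wz":0,"hand":0},{"dx":0,"dy":6,"dz":-4.2,"wx":0,"wy":0,"wz":0,"hand":0},{"dx":0,"dy":6.2,"dz":-4.1,"wx":0,"wy":0,"wz":0,"hand":0},{"dx":0,"dy":6.3,"dz":-3.8,"wx":0,"wy":0,"wz":0,"hand":0},{"dx":0,"dy":6.5,"dz":-3.6,"wx":0,"wy":0,"wz":0,"hand":0},{"dx":0,"dy":6.6,"dz":-3.3,"wx":0,"wy":0,"wz":0,"hand":0},{"dx":0,"dy":6.7,"dz":-3.1,"wx":0,"wy":0,"wz":0,"hand":0},{"dx":0,"dy":6.8,"dz":-2.9,"wx":0,"wy":0,"wz":0,"hand":0},{"dx":0,"dy":6.9,"dz":-2.6,"wx":0,"wy":0,"wz":0,"hand":0},{"dx":0,"dy":7,"dz":-2.4,"wx":0,"wy":0,"wz":0,"hand":0},{"dx":0,"dy":7,"dz":-2.1,"wx":0,"wy":0,"wz":0,"hand":0},{"dx":0,"dy":7.1,"dz":-1.8,"wx":0,"wy":0,"wz":0,"hand":0},{"dx":0,"dy":7.2,"dz":-1.6,"wx":0,"wy":0,"wz":0,"hand":0}]'
python3 - <<'E'
from h import *
s=bot.camera("scene")
for m in bot.mark_of(s,"frame_handle")[:2]:print(m,hit(s,m["location"],.26))
E
```

```text
time_s: 11.9
tcp_pos: [0.5971, -0.2102, 0.2455]
ee_rot: [179.8, 0.3, 87.1]
force: [-2.0, -4.2, 8.7]
opening: 0.15
finger_force: 26.5
{'location': [253.9, 119.6], 'score': 0.92} [ 0.59362632 -0.18440587  0.26      ]
```

```bash
python3 -m creep '[{"dx":0,"dy":0,"dz":0,"wx":0,"wy":0,"wz":0,"hand":70},{"dx":0,"dy":0,"dz":0,"wx":0,"wy":0,"wz":0,"hand":70},{"dx":0,"dy":0,"dz":-5,"wx":0,"wy":0,"wz":0,"hand":70},{"dx":0,"dy":0,"dz":-15,"wx":0,"wy":0,"wz":0,"hand":70},{"dx":0,"dy":0,"dz":-20,"wx":0,"wy":0,"wz":0,"hand":70},{"dx":0,"dy":0,"dz":-20,"wx":0,"wy":0,"wz":0,"hand":70},{"dx":-22.4,"dy":-16.8,"dz":0,"wx":0,"wy":0,"wz":0,"hand":0},{"dx":-22.4,"dy":-16.8,"dz":0,"wx":0,"wy":0,"wz":0,"hand":0},{"dx":-22.4,"dy":-16.8,"dz":0,"wx":0,"wy":0,"wz":0,"hand":0},{"dx":-22.4,"dy":-16.8,"dz":0,"wx":0,"wy":0,"wz":0,"hand":0},{"dx":-22.4,"dy":-16.8,"dz":0,"wx":0,"wy":0,"wz":0,"hand":0},{"dx":0,"dy":0,"dz":35,"wx":0,"wy":0,"wz":0,"hand":0},{"dx":0,"dy":0,"dz":35,"wx":0,"wy":0,"wz":0,"hand":0}]'
python3 - <<'E'
from h import *
p=wpic();s=bot.camera("scene")
for q,z in(("divider_tab",.06),("tote",0)):
  for m in bot.mark_of(p,q)[:2]:print(q,round(m["score"],2),np.round(m["location"]), whit(p,m["location"],z).round(3))
for m in bot.mark_of(s,"frame_handle")[:1]:print(m,hit(s,m["location"],.265).round(3))
E
```

```text
time_s: 13.3
tcp_pos: [0.5074, -0.3179, 0.2344]
ee_rot: [179.8, 0.2, 87.0]
force: [-0.1, -0.4, -0.6]
opening: 0.002
finger_force: 0.0
divider_tab 0.98 [248. 124.] [ 0.51  -0.266  0.06 ]
tote 0.67 [248.  68.] [ 0.512 -0.198  0.   ]
```

```bash
python3 -m creep '[{"dx":0,"dy":0,"dz":45,"wx":0,"wy":0,"wz":0,"hand":0},{"dx":0,"dy":0,"dz":45,"wx":0,"wy":0,"wz":0,"hand":0},{"dx":0,"dy":0,"dz":45,"wx":0,"wy":0,"wz":0,"hand":0},{"dx":0,"dy":0,"dz":45,"wx":0,"wy":0,"wz":0,"hand":0},{"dx":20,"dy":0,"dz":0,"wx":0,"wy":0,"wz":0,"hand":0},{"dx":12,"dy":0,"dz":0,"wx":0,"wy":0,"wz":0,"hand":0},{"dx":12,"dy":0,"dz":0,"wx":0,"wy":0,"wz":0,"hand":0},{"dx":12,"dy":0,"dz":0,"wx":0,"wy":0,"wz":0,"hand":0},{"dx":12,"dy":0,"dz":0,"wx":0,"wy":0,"wz":0,"hand":0},{"dx":12,"dy":0,"dz":0,"wx":0,"wy":0,"wz":0,"hand":0},{"dx":12,"dy":0,"dz":0,"wx":0,"wy":0,"wz":0,"hand":0},{"dx":12,"dy":0,"dz":0,"wx":0,"wy":0,"wz":0,"hand":0},{"dx":12,"dy":0,"dz":0,"wx":0,"wy":0,"wz":0,"hand":0},{"dx":12,"dy":0,"dz":0,"wx":0,"wy":0,"wz":0,"hand":0},{"dx":12,"dy":0,"dz":0,"wx":0,"wy":0,"wz":0,"hand":0},{"dx":12,"dy":0,"dz":0,"wx":0,"wy":0,"wz":0,"hand":0},{"dx":6,"dy":0,"dz":0,"wx":0,"wy":0,"wz":0,"hand":0},{"dx":0,"dy":0,"dz":0,"wx":0,"wy":0,"wz":0,"hand":0}]'
```

```text
time_s: 15.35
tcp_pos: [0.5139, -0.1567, 0.0518]
ee_rot: [-179.9, -0.1, 87.2]
force: [-0.4, -0.4, 0.1]
opening: 0.001
finger_force: 0.0
```

```bash
python3 -m creep '[{"dx":-15,"dy":0,"dz":-40,"wx":0,"wy":0,"wz":0,"hand":60},{"dx":0,"dy":0,"dz":-49,"wx":0,"wy":0,"wz":0,"hand":60},{"dx":0,"dy":0,"dz":-49,"wx":0,"wy":0,"wz":0,"hand":60},{"dx":0,"dy":0,"dz":-30,"wx":0,"wy":0,"wz":0,"hand":60}]'
python3 - <<'E'
from h import *
p=wpic();s=bot.camera("scene");b=bot.camera("top")
for m in bot.mark_of(p,"divider_tab")[:2]:print(round(m["score"],2),np.round(m["location"]), whit(p,m["location"],.06).round(3))
for m in bot.mark_of(b,"divider_tab")[:2]:print(round(m["score"],2),np.round(m["location"]), hit(b,m["location"],.06).round(3))
for m in bot.mark_of(s,"frame_handle")[:1]:print(m,hit(s,m["location"],.265).round(3))
for q,z in(("pen_mid",.0085),("driver_mid",.012)):
  for n,c in(("s",s),("t",b)):
    for m in bot.silhouettes(c,q)[:2]:
      ys,xs=np.nonzero(m["region"]);P=np.array([hit(c,(x,y),z)[:2] for x,y in zip(xs,ys)],np.float32)
      r=cv2.minAreaRect(P);B=cv2.boxPoints(r);e=max((B[1]-B[0]),(B[2]-B[1]),key=np.linalg.norm);print(q,n,round(m["score"],2),np.round(r[0],3),np.round(r[1],3),"axis",round(np.degrees(np.arctan2(e[1],e[0]))%180,1))
E
```

```text
time_s: 15.75
tcp_pos: [0.5148, -0.1739, 0.2239]
ee_rot: [179.8, 0.0, 87.1]
force: [0.8, -0.3, -0.4]
opening: 0.603
finger_force: 0.0
0.9 [250. 140.] [ 0.518 -0.138  0.06 ]
{'location': [242.9, 109.1], 'score': 0.77} [ 0.653 -0.206  0.265]
pen_mid s 0.47 [0.378 0.194] [0.133 0.021] axis 83.6
pen_mid t 0.51 [0.379 0.197] [0.136 0.016] axis 80.6
driver_mid s 0.65 [0.421 0.34 ] [0.093 0.031] axis 76.5
driver_mid t 0.64 [0.424 0.343] [0.089 0.024] axis 89.4
```

The divider tab is now at y' ≈ +63 mm and the frame rests open, with the handle seen at (0.653,-0.206). Next is the pen.

```bash
python3 -m creep '[{"dx":45.25,"dy":-19.3,"dz":0,"wx":0,"wy":0,"wz":0,"hand":60},{"dx":45.25,"dy":-19.3,"dz":0,"wx":0,"wy":0,"wz":0,"hand":60},{"dx":45.25,"dy":-19.3,"dz":0,"wx":0,"wy":0,"wz":0,"hand":60},{"dx":45.25,"dy":-19.3,"dz":0,"wx":0,"wy":0,"wz":0,"hand":60},{"dx":45.25,"dy":-19.3,"dz":0,"wx":0,"wy":0,"wz":0,"hand":60},{"dx":45.25,"dy":-19.3,"dz":0,"wx":0,"wy":0,"wz":0,"hand":60},{"dx":45.25,"dy":-19.3,"dz":0,"wx":0,"wy":0,"wz":0,"hand":60},{"dx":45.25,"dy":-19.3,"dz":0,"wx":0,"wy":0,"wz":5,"hand":60},{"dx":0,"dy":0,"dz":35,"wx":0,"wy":0,"wz":0,"hand":60},{"dx":0,"dy":0,"dz":35,"wx":0,"wy":0,"wz":0,"hand":60}]'
cat >> h.py <<'E'
def axes(p,q,z,wrist=True,n=2):
    for m in bot.silhouettes(p,q)[:n]:
      ys,xs=np.nonzero(m["region"])
      if len(xs)<5: continue
      P=np.array([(whit if wrist else hit)(p,(x,y),z)[:2] for x,y in zip(xs,ys)],np.float32)
      r=cv2.minAreaRect(P);B=cv2.boxPoints(r);e=max((B[1]-B[0]),(B[2]-B[1]),key=np.linalg.norm)
      print(q,"sil",round(m["score"],2),np.round(r[0],3),np.round(r[1],3),"axis",round(np.degrees(np.arctan2(e[1],e[0]))%180,1))
    for m in bot.mark_of(p,q)[:n]: print(q,"mark",round(m["score"],2),np.round(m["location"]),(whit if wrist else hit)(p,m["location"],z).round(3))
def delta(x,y,yaw=None):
    s=st();a=np.radians(s["ee_rot"][2]);d=1000*(np.array([x,y])-np.array(s["tcp_pos"][:2]))
    print("dx %.1f dy %.1f"%(d@[np.cos(a),np.sin(a)],d@[np.sin(a),-np.cos(a)]),"" if yaw is None else "wz %.1f"%(((s["ee_rot"][2]-yaw+90)%180)-90))
O=np.array([.5125,-.2005]);th=-.045
def tote(x,y): return O+np.array([np.cos(th)*x-np.sin(th)*y,np.sin(th)*x+np.cos(th)*y])/1000
E
python3 - <<'E'
from h import *
p=wpic();axes(p,"pen_mid",.0085);delta(.379,.196,82)
E
```

```text
time_s: 17.25
tcp_pos: [0.3781, 0.1981, 0.1502]
ee_rot: [179.8, -0.1, 82.4]
force: [0.1, 0.3, -0.6]
opening: 0.597
finger_force: 0.0
pen_mid sil 0.55 [0.381 0.195] [0.137 0.016] axis 81.4
pen_mid mark 0.64 [250. 179.] [0.379 0.199 0.009]
t 17.4 tcp [0.375  0.1952 0.1479] rot [-179.6    0.2   82.2] F [-1.  -0.3  0.4] op 0.598 ff 0.0
dx 1.3 dy 3.9 wz 0.2
```

```bash
python3 -m creep '[{"dx":0,"dy":2,"dz":48,"wx":0,"wy":0,"wz":0.8,"hand":60},{"dx":0,"dy":0,"dz":48,"wx":0,"wy":0,"wz":0,"hand":60},{"dx":0,"dy":0,"dz":40,"wx":0,"wy":0,"wz":0,"hand":60},{"dx":0,"dy":0,"dz":11,"wx":0,"wy":0,"wz":0,"hand":60},{"dx":0,"dy":0,"dz":0,"wx":0,"wy":0,"wz":0,"hand":0},{"dx":0,"dy":0,"dz":0,"wx":0,"wy":0,"wz":0,"hand":0},{"dx":0,"dy":0,"dz":0,"wx":0,"wy":0,"wz":0,"hand":0},{"dx":0,"dy":0,"dz":0,"wx":0,"wy":0,"wz":0,"hand":0},{"dx":0,"dy":0,"dz":0,"wx":0,"wy":0,"wz":0,"hand":0},{"dx":0,"dy":0,"dz":0,"wx":0,"wy":0,"wz":0,"hand":0},{"dx":0,"dy":0,"dz":-30,"wx":0,"wy":0,"wz":0,"hand":0},{"dx":0,"dy":0,"dz":-40,"wx":0,"wy":0,"wz":0,"hand":0},{"dx":0,"dy":0,"dz":-40,"wx":0,"wy":0,"wz":0,"hand":0},{"dx":0,"dy":0,"dz":-40,"wx":0,"wy":0,"wz":0,"hand":0}]' 50
python3 - <<'E'
from h import *
delta(*tote(-66,-85),yaw=87.4)
E
```

```text
time_s: 18.8
tcp_pos: [0.3801, 0.1957, 0.1561]
ee_rot: [179.9, -0.1, 81.3]
force: [0.7, 0.8, -1.2]
opening: 0.158
finger_force: 48.9
t 18.8 tcp [0.3801 0.1957 0.1561] rot [ 1.799e+02 -1.000e-01  8.130e+01] F [ 0.7  0.8 -1.2] op 0.158 ff 48.9
dx -463.3 dy 134.1 wz -6.1
```

```bash
python3 -m creep '[{"dx":-46.3,"dy":13.4,"dz":0,"wx":0,"wy":0,"wz":0,"hand":0},{"dx":-46.3,"dy":13.4,"dz":0,"wx":0,"wy":0,"wz":0,"hand":0},{"dx":-46.3,"dy":13.4,"dz":0,"wx":0,"wy":0,"wz":0,"hand":0},{"dx":-46.3,"dy":13.4,"dz":0,"wx":0,"wy":0,"wz":0,"hand":0},{"dx":-46.3,"dy":13.4,"dz":0,"wx":0,"wy":0,"wz":0,"hand":0},{"dx":-46.3,"dy":13.4,"dz":0,"wx":0,"wy":0,"wz":0,"hand":0},{"dx":-46.3,"dy":13.4,"dz":0,"wx":0,"wy":0,"wz":0,"hand":0},{"dx":-46.3,"dy":13.4,"dz":0,"wx":0,"wy":0,"wz":0,"hand":0},{"dx":-46.3,"dy":13.4,"dz":0,"wx":0,"wy":0,"wz":0,"hand":0},{"dx":-46.3,"dy":13.4,"dz":0,"wx":0,"wy":0,"wz":-6,"hand":0}]'
python3 - <<'E'
from h import *
delta(*tote(-66,-85),yaw=87.4)
p=wpic();axes(p,"pen_mid",.16,n=1)
E
```

```text
time_s: 19.8
tcp_pos: [0.4428, -0.2847, 0.1547]
ee_rot: [179.9, 0.1, 87.4]
force: [0.5, 1.2, 0.2]
opening: 0.154
finger_force: 48.9
t 19.8 tcp [ 0.4428 -0.2847  0.1547] rot [1.799e+02 1.000e-01 8.740e+01] F [0.5 1.2 0.2] op 0.154 ff 48.9
dx 2.2 dy -0.2 wz 0.0
pen_mid sil 0.7 [ 0.445 -0.277] [0.116 0.016] axis 87.5
pen_mid mark 0.78 [250. 251.] [ 0.444 -0.286  0.16 ]
```

```bash
python3 -m creep '[{"dx":0,"dy":0,"dz":45,"wx":0,"wy":0,"wz":0,"hand":0},{"dx":0,"dy":0,"dz":45,"wx":0,"wy":0,"wz":0,"hand":0},{"dx":0,"dy":0,"dz":40,"wx":0,"wy":0,"wz":0,"hand":0},{"dx":0,"dy":0,"dz":12,"wx":0,"wy":0,"wz":0,"hand":0},{"dx":0,"dy":0,"dz":0,"wx":0,"wy":0,"wz":0,"hand":0},{"dx":0,"dy":0,"dz":0,"wx":0,"wy":0,"wz":0,"hand":25},{"dx":0,"dy":0,"dz":0,"wx":0,"wy":0,"wz":0,"hand":25},{"dx":0,"dy":0,"dz":0,"wx":0,"wy":0,"wz":0,"hand":25},{"dx":0,"dy":0,"dz":-30,"wx":0,"wy":0,"wz":0,"hand":25},{"dx":0,"dy":0,"dz":-50,"wx":0,"wy":0,"wz":0,"hand":60},{"dx":0,"dy":0,"dz":-50,"wx":0,"wy":0,"wz":0,"hand":60},{"dx":0,"dy":0,"dz":-30,"wx":0,"wy":0,"wz":0,"hand":60}]'
python3 - <<'E'
from h import *
p=wpic();axes(p,"pen_mid",.0125,n=1);print((tote(-66,-85)));delta(.4225,.343,81)
b=bot.camera("top");axes(b,"driver_mid",.013,False,1)
print(hit(b,(126.3,210.1),.013),hit(b,(176,217),.013))
E
```

```text
time_s: 21.15
tcp_pos: [0.4441, -0.2835, 0.1761]
ee_rot: [179.7, 0.2, 87.3]
force: [-0.0, -0.0, -0.2]
opening: 0.601
finger_force: 0.0
pen_mid mark 0.68 [250. 174.] [ 0.446 -0.283  0.013]
[ 0.4427431  -0.28244495]
t 21.3 tcp [ 0.4445 -0.2838  0.1748] rot [179.7   0.2  87.3] F [0.6 0.  0.2] op 0.592 ff 0.0
dx 625.1 dy -51.3 wz 6.3
driver_mid mark 0.57 [151. 213.] [0.432 0.388 0.013]
[0.44504664 0.48676901 0.013     ] [0.4150561  0.28654489 0.013     ]
```

```bash
python3 -m creep '[{"dx":47.6,"dy":-3.9,"dz":0,"wx":0,"wy":0,"wz":0,"hand":60},{"dx":47.6,"dy":-3.9,"dz":0,"wx":0,"wy":0,"wz":0,"hand":60},{"dx":47.6,"dy":-3.9,"dz":0,"wx":0,"wy":0,"wz":0,"hand":60},{"dx":47.6,"dy":-3.9,"dz":0,"wx":0,"wy":0,"wz":0,"hand":60},{"dx":47.6,"dy":-3.9,"dz":0,"wx":0,"wy":0,"wz":0,"hand":60},{"dx":47.6,"dy":-3.9,"dz":0,"wx":0,"wy":0,"wz":0,"hand":60},{"dx":47.6,"dy":-3.9,"dz":0,"wx":0,"wy":0,"wz":0,"hand":60},{"dx":47.6,"dy":-3.9,"dz":0,"wx":0,"wy":0,"wz":0,"hand":60},{"dx":47.6,"dy":-3.9,"dz":0,"wx":0,"wy":0,"wz":0,"hand":60},{"dx":47.6,"dy":-3.9,"dz":0,"wx":0,"wy":0,"wz":0,"hand":60},{"dx":47.6,"dy":-3.9,"dz":0,"wx":0,"wy":0,"wz":0,"hand":60},{"dx":47.6,"dy":-3.9,"dz":0,"wx":0,"wy":0,"wz":0,"hand":60},{"dx":47.6,"dy":-3.9,"dz":0,"wx":0,"wy":0,"wz":5.8,"hand":60}]'
python3 - <<'E'
from h import *
p=wpic();axes(p,"driver_mid",.013,n=1);delta(.4226,.337,81.5)
E
```

```text
time_s: 22.75
tcp_pos: [0.419, 0.3394, 0.169]
ee_rot: [-179.8, 0.2, 81.4]
force: [1.5, 0.4, -0.4]
opening: 0.6
finger_force: 0.0
driver_mid sil 0.66 [0.431 0.391] [0.203 0.028] axis 82.3
driver_mid mark 0.75 [257. 124.] [0.434 0.391 0.013]
t 22.9 tcp [0.4193 0.3399 0.1691] rot [-1.798e+02  1.000e-01  8.180e+01] F [-0.3 -0.5  0.5] op 0.598 ff 0.0
dx -2.4 dy 3.7 wz 0.3
```

```bash
python3 -m creep '[{"dx":2,"dy":5.5,"dz":48,"wx":0,"wy":0,"wz":0,"hand":60},{"dx":0,"dy":0,"dz":48,"wx":0,"wy":0,"wz":0,"hand":60},{"dx":0,"dy":0,"dz":45,"wx":0,"wy":0,"wz":0,"hand":60},{"dx":0,"dy":0,"dz":22,"wx":0,"wy":0,"wz":0,"hand":60},{"dx":0,"dy":0,"dz":0,"wx":0,"wy":0,"wz":0,"hand":0},{"dx":0,"dy":0,"dz":0,"wx":0,"wy":0,"wz":0,"hand":0},{"dx":0,"dy":0,"dz":0,"wx":0,"wy":0,"wz":0,"hand":0},{"dx":0,"dy":0,"dz":0,"wx":0,"wy":0,"wz":0,"hand":0},{"dx":0,"dy":0,"dz":0,"wx":0,"wy":0,"wz":0,"hand":0},{"dx":0,"dy":0,"dz":0,"wx":0,"wy":0,"wz":0,"hand":0},{"dx":0,"dy":0,"dz":-30,"wx":0,"wy":0,"wz":0,"hand":0},{"dx":0,"dy":0,"dz":-40,"wx":0,"wy":0,"wz":0,"hand":0},{"dx":0,"dy":0,"dz":-40,"wx":0,"wy":0,"wz":0,"hand":0},{"dx":0,"dy":0,"dz":-40,"wx":0,"wy":0,"wz":0,"hand":0}]' 60
python3 - <<'E'
from h import *
delta(*tote(-20,-107),yaw=87.4)
p=wpic();axes(p,"driver_mid",.165,n=1)
E
```

```text
time_s: 24.3
tcp_pos: [0.4262, 0.3393, 0.1599]
ee_rot: [-180.0, 0.0, 81.5]
force: [1.8, 0.5, -1.7]
opening: 0.269
finger_force: 59.7
t 24.3 tcp [0.4262 0.3393 0.1599] rot [-180.     0.    81.5] F [ 1.8  0.5 -1.7] op 0.269 ff 59.7
dx -629.7 dy 156.0 wz -5.9
driver_mid sil 0.86 [0.435 0.375] [0.173 0.027] axis 79.9
driver_mid mark 0.58 [252. 139.] [0.437 0.395 0.165]
```

```bash
python3 -m creep '[{"dx":-45,"dy":11.1,"dz":0,"wx":0,"wy":0,"wz":0,"hand":0},{"dx":-45,"dy":11.1,"dz":0,"wx":0,"wy":0,"wz":0,"hand":0},{"dx":-45,"dy":11.1,"dz":0,"wx":0,"wy":0,"wz":0,"hand":0},{"dx":-45,"dy":11.1,"dz":0,"wx":0,"wy":0,"wz":0,"hand":0},{"dx":-45,"dy":11.1,"dz":0,"wx":0,"wy":0,"wz":0,"hand":0},{"dx":-45,"dy":11.1,"dz":0,"wx":0,"wy":0,"wz":0,"hand":0},{"dx":-45,"dy":11.1,"dz":0,"wx":0,"wy":0,"wz":0,"hand":0},{"dx":-45,"dy":11.1,"dz":0,"wx":0,"wy":0,"wz":0,"hand":0},{"dx":-45,"dy":11.1,"dz":0,"wx":0,"wy":0,"wz":0,"hand":0},{"dx":-45,"dy":11.1,"dz":0,"wx":0,"wy":0,"wz":0,"hand":0},{"dx":-45,"dy":11.1,"dz":0,"wx":0,"wy":0,"wz":0,"hand":0},{"dx":-45,"dy":11.1,"dz":0,"wx":0,"wy":0,"wz":0,"hand":0},{"dx":-45,"dy":11.1,"dz":0,"wx":0,"wy":0,"wz":0,"hand":0},{"dx":-45,"dy":11.1,"dz":0,"wx":0,"wy":0,"wz":-5.9,"hand":0}]'
python3 - <<'E'
from h import *
delta(*tote(-20,-107),yaw=87.4)
p=wpic();axes(p,"driver_mid",.165,n=1);axes(p,"pen_mid",.0125,n=1);print(tote(-20,-57))
E
```

```text
time_s: 25.85
tcp_pos: [0.4861, -0.3077, 0.1563]
ee_rot: [-179.9, -0.1, 87.5]
force: [0.9, -0.4, -0.5]
opening: 0.271
finger_force: 59.7
t 25.85 tcp [ 0.4861 -0.3077  0.1563] rot [-1.799e+02 -1.000e-01  8.750e+01] F [ 0.9 -0.4 -0.5] op 0.271 ff 59.7
dx 1.2 dy 1.6 wz 0.1
driver_mid sil 0.96 [ 0.49 -0.27] [0.169 0.027] axis 88.1
driver_mid mark 0.61 [254. 142.] [ 0.492 -0.253  0.165]
pen_mid sil 0.82 [ 0.445 -0.283] [0.135 0.016] axis 87.1
pen_mid mark 0.7 [207. 154.] [ 0.446 -0.281  0.013]
[ 0.48995611 -0.2565426 ]
```

```bash
python3 -m creep '[{"dx":0,"dy":2,"dz":45,"wx":0,"wy":0,"wz":0,"hand":0},{"dx":0,"dy":0,"dz":45,"wx":0,"wy":0,"wz":0,"hand":0},{"dx":0,"dy":0,"dz":40,"wx":0,"wy":0,"wz":0,"hand":0},{"dx":0,"dy":0,"dz":14,"wx":0,"wy":0,"wz":0,"hand":0},{"dx":0,"dy":0,"dz":0,"wx":0,"wy":0,"wz":0,"hand":0},{"dx":0,"dy":0,"dz":0,"wx":0,"wy":0,"wz":0,"hand":40},{"dx":0,"dy":0,"dz":0,"wx":0,"wy":0,"wz":0,"hand":40},{"dx":0,"dy":0,"dz":0,"wx":0,"wy":0,"wz":0,"hand":40},{"dx":0,"dy":0,"dz":-30,"wx":0,"wy":0,"wz":0,"hand":40},{"dx":0,"dy":0,"dz":-50,"wx":0,"wy":0,"wz":0,"hand":60},{"dx":0,"dy":0,"dz":-50,"wx":0,"wy":0,"wz":0,"hand":60},{"dx":0,"dy":0,"dz":-30,"wx":0,"wy":0,"wz":0,"hand":60}]'
python3 - <<'E'
from h import *
p=wpic();axes(p,"driver_mid",.018,n=1);axes(p,"pen_mid",.0125,n=1)
b=bot.camera("top");s=bot.camera("scene")
axes(b,"cup_0",.04,False,3);axes(s,"cup_0",.0,False,3);delta(.51,.098)
E
```

```text
time_s: 27.3
tcp_pos: [0.4912, -0.3081, 0.1795]
ee_rot: [179.7, 0.2, 87.4]
force: [1.3, -0.3, -0.3]
opening: 0.596
finger_force: 0.0
driver_mid mark 0.94 [253. 119.] [ 0.499 -0.25   0.018]
pen_mid sil 0.98 [ 0.445 -0.283] [0.138 0.017] axis 86.9
pen_mid mark 0.75 [206. 153.] [ 0.447 -0.284  0.013]
cup_0 sil 0.73 [0.379 0.054] [0.067 0.071] axis 179.6
cup_0 sil 0.6 [0.598 0.093] [0.069 0.068] axis 44.3
cup_0 sil 0.5 [0.51  0.098] [0.066 0.062] axis 44.5
cup_0 mark 0.73 [221. 170.] [0.6   0.102 0.04 ]
cup_0 mark 0.65 [222. 192.] [0.512 0.101 0.04 ]
cup_0 mark 0.42 [365. 167.] [ 0.607 -0.479  0.04 ]
cup_0 sil 0.84 [0.615 0.076] [0.073 0.1  ] axis 129.3
cup_0 sil 0.79 [0.528 0.083] [0.068 0.095] axis 127.7
cup_0 sil 0.71 [0.388 0.034] [0.07  0.095] axis 125.6
cup_0 mark 0.83 [222. 238.] [0.51  0.098 0.   ]
cup_0 mark 0.82 [202. 222.] [0.603 0.083 0.   ]
cup_0 mark 0.59 [267. 250.] [0.369 0.053 0.   ]
t 27.85 tcp [ 0.4886 -0.3062  0.1729] rot [-1.799e+02 -1.000e-01  8.740e+01] F [-0.1 -0.1  0.2] op 0.598 ff 0.0
dx 404.7 dy 3.1
```

Pen and driver are in. Now cup A (near), taken by its near rim.

```bash
python3 -m creep '[{"dx":44.9,"dy":-3.2,"dz":0,"wx":0,"wy":0,"wz":0,"hand":50},{"dx":44.9,"dy":-3.2,"dz":0,"wx":0,"wy":0,"wz":0,"hand":50},{"dx":44.9,"dy":-3.2,"dz":0,"wx":0,"wy":0,"wz":0,"hand":50},{"dx":44.9,"dy":-3.2,"dz":0,"wx":0,"wy":0,"wz":0,"hand":50},{"dx":44.9,"dy":-3.2,"dz":0,"wx":0,"wy":0,"wz":0,"hand":50},{"dx":44.9,"dy":-3.2,"dz":0,"wx":0,"wy":0,"wz":0,"hand":50},{"dx":44.9,"dy":-3.2,"dz":0,"wx":0,"wy":0,"wz":0,"hand":50},{"dx":44.9,"dy":-3.2,"dz":0,"wx":0,"wy":0,"wz":0,"hand":50},{"dx":44.9,"dy":-3.2,"dz":0,"wx":0,"wy":0,"wz":0,"hand":50}]'
python3 - <<'E'
from h import *
p=wpic();save(p,"w5")
for m in bot.mark_of(p,"cup_0")[:4]:print(round(m["score"],2),np.round(m["location"]),whit(p,m["location"],0).round(4))
for m in bot.silhouettes(p,"cup_0")[:4]:
  ys,xs=np.nonzero(m["region"]);P=np.array([whit(p,(x,y),.04)[:2] for x,y in zip(xs,ys)],np.float32);print(round(m["score"],2),[np.round(v,4) for v in cv2.minEnclosingCircle(P)],m["box"])
st()
E
```

```text
time_s: 28.75
tcp_pos: [0.4782, 0.1, 0.1739]
ee_rot: [-180.0, 0.0, 87.4]
force: [1.5, 0.0, -0.8]
opening: 0.497
finger_force: 0.0
0.9 [354. 171.] [0.5965 0.0969 0.    ]
0.84 [169. 215.] [0.3818 0.0537 0.    ]
0.69 [282. 171.] [0.5135 0.0994 0.    ]
0.8 [array([0.513 , 0.0999]), np.float64(0.0369)] [283.8, 179.2, 74.7, 72.8]
0.66 [array([0.3834, 0.0559]), np.float64(0.0403)] [163.2, 226.8, 61.4, 70.1]
0.59 [array([0.5975, 0.094 ]), np.float64(0.0396)] [367.9, 180.7, 68.1, 70.4]
t 28.9 tcp [0.4781 0.1005 0.1738] rot [-179.9    0.    87.7] F [-0.3 -0.3 -0.4] op 0.5 ff 0.0
```

View pics/w5.png

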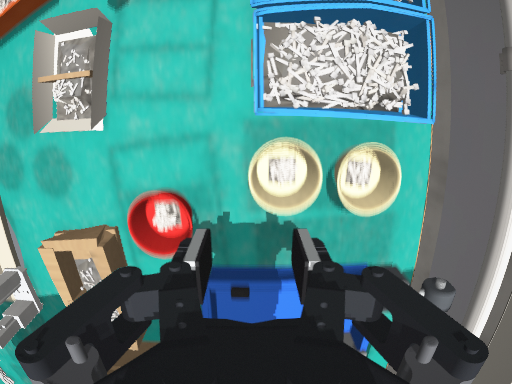

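```bash
python3 -m creep '[{"dx":0,"dy":1,"dz":48,"wx":0,"wy":0,"wz":0,"hand":50},{"dx":0,"dy":0,"dz":48,"wx":0,"wy":0,"wz":0,"hand":50},{"dx":0,"dy":0,"dz":40,"wx":0,"wy":0,"wz":0,"hand":50},{"dx":0,"dy":0,"dz":12,"wx":0,"wy":0,"wz":0,"hand":50},{"dx":0,"dy":0,"dz":0,"wx":0,"wy":0,"wz":0,"hand":0},{"dx":0,"dy":0,"dz":0,"wx":0,"wy":0,"wz":0,"hand":0},{"dx":0,"dy":0,"dz":0,"wx":0,"wy":0,"wz":0,"hand":0},{"dx":0,"dy":0,"dz":0,"wx":0,"wy":0,"wz":0,"hand":0},{"dx":0,"dy":0,"dz":0,"wx":0,"wy":0,"wz":0,"hand":0},{"dx":0,"dy":0,"dz":0,"wx":0,"wy":0,"wz":0,"hand":0},{"dx":0,"dy":0,"dz":0,"wx":0,"wy":0,"wz":0,"hand":0},{"dx":0,"dy":0,"dz":-20,"wx":0,"wy":0,"wz":0,"hand":0},{"dx":0,"dy":0,"dz":-40,"wx":0,"wy":0,"wz":0,"hand":0},{"dx":0,"dy":0,"dz":-40,"wx":0,"wy":0,"wz":0,"hand":0}]' 60
python3 - <<'E'
from h import *
p=wpic()
for m in bot.silhouettes(p,"cup_0")[:4]:
  ys,xs=np.nonzero(m["region"]);P=np.array([whit(p,(x,y),.14)[:2] for x,y in zip(xs,ys)],np.float32);print(round(m["score"],2),[np.round(v,4) for v in cv2.minEnclosingCircle(P)],m["box"])
delta(*tote(15,119),yaw=87.4)
E
```

```text
time_s: 30.3
tcp_pos: [0.4791, 0.0981, 0.1277]
ee_rot: [-180.0, 0.0, 87.4]
force: [0.9, -0.6, -0.6]
opening: 0.047
finger_force: 57.0
0.84 [array([0.5104, 0.1034]), np.float64(0.0353)] [309.4, 228.0, 128.9, 102.8]
0.75 [array([0.4279, 0.1062]), np.float64(0.0233)] [148.9, 242.8, 77.5, 74.7]
0.59 [array([0.5482, 0.1269]), np.float64(0.023)] [385.4, 192.3, 81.6, 85.2]
t 30.4 tcp [0.4854 0.0987 0.1332] rot [ 1.792e+02 -1.000e-01  8.740e+01] F [ 0.8  0.3 -0.8] op 0.051 ff 57.2
dx -178.6 dy 55.5 wz 0.0
```

```bash
python3 -m creep '[{"dx":-44.5,"dy":15.5,"dz":0,"wx":0,"wy":0,"wz":0,"hand":0},{"dx":-44.5,"dy":15.5,"dz":0,"wx":0,"wy":0,"wz":0,"hand":0},{"dx":-44.5,"dy":15.5,"dz":0,"wx":0,"wy":0,"wz":0,"hand":0},{"dx":-44.5,"dy":15.5,"dz":0,"wx":0,"wy":0,"wz":0,"hand":0},{"dx":0,"dy":0,"dz":0,"wx":0,"wy":0,"wz":0,"hand":0}]'
python3 - <<'E'
from h import *
p=wpic()
for m in bot.silhouettes(p,"cup_0")[:2]:
  ys,xs=np.nonzero(m["region"]);P=np.array([whit(p,(x,y),.14)[:2] for x,y in zip(xs,ys)],np.float32);print(round(m["score"],2),[np.round(v,4) for v in cv2.minEnclosingCircle(P)],m["box"])
for m in bot.mark_of(p,"divider_tab")[:1]:print(m["score"],whit(p,m["location"],.06).round(4))
print(tote(50,119),tote(0,63));delta(*tote(15,119),yaw=87.4);save(p,"w6")
E
```

```text
time_s: 30.9
tcp_pos: [0.5364, -0.0877, 0.1271]
ee_rot: [179.8, 0.2, 87.1]
force: [0.4, 0.8, -1.0]
opening: 0.05
finger_force: 57.2
0.92 [array([0.5739, 0.0324]), np.float64(0.0168)] [317.1, 8.8, 77.3, 17.6]
0.92 [array([0.4541, 0.0213]), np.float64(0.0246)] [73.5, 49.2, 79.7, 82.2]
[ 0.56780258 -0.08386971] [ 0.51533404 -0.13756378]
t 31.05 tcp [ 0.5331 -0.0823  0.1261] rot [-179.9   -0.    87.4] F [-1.  -0.4 -0.6] op 0.053 ff 57.2
dx 0.0 dy -0.3 wz -0.0
```

```bash
python3 -m creep '[{"dx":0,"dy":0,"dz":40,"wx":0,"wy":0,"wz":0,"hand":0},{"dx":0,"dy":0,"dz":35,"wx":0,"wy":0,"wz":0,"hand":0},{"dx":0,"dy":0,"dz":15,"wx":0,"wy":0,"wz":0,"hand":0},{"dx":0,"dy":0,"dz":5,"wx":0,"wy":0,"wz":0,"hand":0},{"dx":0,"dy":0,"dz":0,"wx":0,"wy":0,"wz":0,"hand":0},{"dx":0,"dy":0,"dz":0,"wx":0,"wy":0,"wz":0,"hand":30},{"dx":0,"dy":0,"dz":0,"wx":0,"wy":0,"wz":0,"hand":30},{"dx":0,"dy":0,"dz":0,"wx":0,"wy":0,"wz":0,"hand":30},{"dx":0,"dy":0,"dz":-20,"wx":0,"wy":0,"wz":0,"hand":30},{"dx":0,"dy":0,"dz":-45,"wx":0,"wy":0,"wz":0,"hand":50},{"dx":0,"dy":0,"dz":-45,"wx":0,"wy":0,"wz":0,"hand":50},{"dx":0,"dy":0,"dz":-45,"wx":0,"wy":0,"wz":0,"hand":50}]'
python3 - <<'E'
from h import *
p=wpic()
for m in bot.silhouettes(p,"cup_0")[:4]:
  ys,xs=np.nonzero(m["region"]);P=np.array([whit(p,(x,y),.044)[:2] for x,y in zip(xs,ys)],np.float32);print(round(m["score"],2),[np.round(v,4) for v in cv2.minEnclosingCircle(P)],m["box"])
s=bot.camera("scene")
for m in bot.mark_of(s,"cup_0")[:4]:print(round(m["score"],2),np.round(m["location"]),hit(s,m["location"],0).round(4))
print(tote(50,119));delta(.561,.094)
E
```

```text
time_s: 32.25
tcp_pos: [0.5333, -0.0819, 0.1875]
ee_rot: [-180.0, -0.0, 87.4]
force: [0.5, -0.3, -0.1]
opening: 0.5
finger_force: 0.0
0.87 [array([ 0.565, -0.08 ]), np.float64(0.0361)] [279.9, 175.9, 71.9, 71.9]
0.58 [array([0.5999, 0.0883]), np.float64(0.0361)] [310.6, 19.8, 72.1, 39.5]
0.56 [array([0.3867, 0.0507]), np.float64(0.0397)] [105.8, 62.2, 63.9, 68.9]
0.97 [202. 227.] [0.593  0.0992 0.    ]
0.61 [268. 250.] [0.3657 0.0524 0.    ]
0.55 [242. 200.] [ 0.5609 -0.0786  0.    ]
0.43 [294. 138.] [ 0.6099 -0.4873  0.    ]
[ 0.56780258 -0.08386971]
t 32.45 tcp [ 0.5349 -0.0825  0.1878] rot [179.8   0.   87.4] F [ 0.3  0.6 -0.9] op 0.499 ff 0.0
dx 177.5 dy 18.2
```

```bash
python3 -m creep '[{"dx":44,"dy":5,"dz":0,"wx":0,"wy":0,"wz":0,"hand":50},{"dx":44,"dy":5,"dz":0,"wx":0,"wy":0,"wz":0,"hand":50},{"dx":44,"dy":5,"dz":0,"wx":0,"wy":0,"wz":0,"hand":50},{"dx":44,"dy":5,"dz":0,"wx":0,"wy":0,"wz":0,"hand":50},{"dx":0,"dy":0,"dz":0,"wx":0,"wy":0,"wz":-8.5,"hand":50},{"dx":0,"dy":0,"dz":0,"wx":0,"wy":0,"wz":-8.5,"hand":50},{"dx":0,"dy":0,"dz":0,"wx":0,"wy":0,"wz":-8.5,"hand":50},{"dx":0,"dy":0,"dz":0,"wx":0,"wy":0,"wz":-8.5,"hand":50},{"dx":0,"dy":0,"dz":0,"wx":0,"wy":0,"wz":-8.5,"hand":50},{"dx":0,"dy":0,"dz":0,"wx":0,"wy":0,"wz":-8.5,"hand":50},{"dx":0,"dy":0,"dz":0,"wx":0,"wy":0,"wz":-8.5,"hand":50},{"dx":0,"dy":0,"dz":0,"wx":0,"wy":0,"wz":-8.5,"hand":50},{"dx":0,"dy":0,"dz":0,"wx":0,"wy":0,"wz":-8.5,"hand":50},{"dx":0,"dy":0,"dz":0,"wx":0,"wy":0,"wz":-8.5,"hand":50}]'
python3 -m creep '[{"dx":0,"dy":0,"dz":0,"wx":0,"wy":0,"wz":-8.5,"hand":50},{"dx":0,"dy":0,"dz":0,"wx":0,"wy":0,"wz":-8.5,"hand":50},{"dx":0,"dy":0,"dz":0,"wx":0,"wy":0,"wz":-8.5,"hand":50},{"dx":0,"dy":0,"dz":0,"wx":0,"wy":0,"wz":-8.5,"hand":50},{"dx":0,"dy":0,"dz":0,"wx":0,"wy":0,"wz":-8.5,"hand":50},{"dx":0,"dy":0,"dz":0,"wx":0,"wy":0,"wz":-8.5,"hand":50},{"dx":0,"dy":0,"dz":0,"wx":0,"wy":0,"wz":-8.5,"hand":50},{"dx":0,"dy":0,"dz":0,"wx":0,"wy":0,"wz":-8.5,"hand":50},{"dx":0,"dy":0,"dz":0,"wx":0,"wy":0,"wz":-8.5,"hand":50},{"dx":0,"dy":0,"dz":0,"wx":0,"wy":0,"wz":-8.5,"hand":50},{"dx":0,"dy":0,"dz":0,"wx":0,"wy":0,"wz":-8.5,"hand":50}]'
python3 - <<'E'
from h import *
p=wpic()
for m in bot.silhouettes(p,"cup_0")[:4]:
  ys,xs=np.nonzero(m["region"]);P=np.array([whit(p,(x,y),.04)[:2] for x,y in zip(xs,ys)],np.float32);print(round(m["score"],2),[np.round(v,4) for v in cv2.minEnclosingCircle(P)],m["box"])
for m in bot.mark_of(p,"cup_0")[:4]:print(round(m["score"],2),np.round(m["location"]),whit(p,m["location"],0).round(4))
delta(.5645,.094,-92.6)
E
```

```text
time_s: 33.85
tcp_pos: [0.5597, 0.0926, 0.1834]
ee_rot: [-180.0, -0.3, 172.8]
force: [-1.3, 0.1, -0.2]
opening: 0.5
finger_force: 0.0
time_s: 34.95
tcp_pos: [0.5597, 0.0926, 0.1834]
ee_rot: [179.7, -0.0, -93.7]
force: [-0.7, -0.1, 0.5]
opening: 0.497
finger_force: 0.0
0.95 [array([0.6005, 0.0933]), np.float64(0.0367)] [212.8, 179.6, 72.9, 75.1]
0.93 [array([0.3855, 0.0502]), np.float64(0.0409)] [413.1, 133.6, 63.4, 68.5]
0.78 [array([ 0.5651, -0.0801]), np.float64(0.0366)] [234.9, 20.6, 74.1, 41.1]
0.75 [array([ 0.7551, -0.1056]), np.float64(0.1284)] [79.0, 34.6, 158.1, 69.3]
0.85 [402. 130.] [0.3768 0.0538 0.    ]
0.77 [235.  16.] [ 0.5672 -0.0808  0.    ]
0.71 [214. 168.] [0.6027 0.0883 0.    ]
t 35.1 tcp [0.5601 0.0925 0.1841] rot [179.8  -0.  -94.2] F [ 0.2 -0.5 -0.4] op 0.501 ff 0.0
dx -1.8 dy -4.3 wz -1.6
```

```bash
python3 -m creep '[{"dx":0,"dy":-6.5,"dz":48,"wx":0,"wy":0,"wz":0,"hand":50},{"dx":0,"dy":0,"dz":48,"wx":0,"wy":0,"wz":0,"hand":50},{"dx":0,"dy":0,"dz":46,"wx":0,"wy":0,"wz":0,"hand":50},{"dx":0,"dy":0,"dz":16,"wx":0,"wy":0,"wz":0,"hand":50},{"dx":0,"dy":0,"dz":0,"wx":0,"wy":0,"wz":0,"hand":0},{"dx":0,"dy":0,"dz":0,"wx":0,"wy":0,"wz":0,"hand":0},{"dx":0,"dy":0,"dz":0,"wx":0,"wy":0,"wz":0,"hand":0},{"dx":0,"dy":0,"dz":0,"wx":0,"wy":0,"wz":0,"hand":0},{"dx":0,"dy":0,"dz":0,"wx":0,"wy":0,"wz":0,"hand":0},{"dx":0,"dy":0,"dz":0,"wx":0,"wy":0,"wz":0,"hand":0},{"dx":0,"dy":0,"dz":0,"wx":0,"wy":0,"wz":0,"hand":0},{"dx":0,"dy":0,"dz":-20,"wx":0,"wy":0,"wz":0,"hand":0},{"dx":0,"dy":0,"dz":-40,"wx":0,"wy":0,"wz":0,"hand":0},{"dx":0,"dy":0,"dz":-40,"wx":0,"wy":0,"wz":0,"hand":0},{"dx":0,"dy":0,"dz":-20,"wx":0,"wy":0,"wz":0,"hand":0},{"dx":0,"dy":0,"dz":0,"wx":0,"wy":0,"wz":0,"hand":0}]'
python3 - <<'E'
from h import *
p=wpic()
for m in bot.silhouettes(p,"cup_0")[:3]:
  ys,xs=np.nonzero(m["region"]);P=np.array([whit(p,(x,y),.16)[:2] for x,y in zip(xs,ys)],np.float32);print(round(m["score"],2),[np.round(v,4) for v in cv2.minEnclosingCircle(P)],m["box"])
print(tote(-16,119));delta(*tote(-16,119))
E
```

```text
time_s: 36.7
tcp_pos: [0.5711, 0.0921, 0.1524]
ee_rot: [-179.5, 0.0, -94.1]
force: [-0.2, -0.1, -0.9]
opening: 0.038
finger_force: 60.7
0.96 [array([0.4714, 0.0367]), np.float64(0.0224)] [438.4, 136.8, 66.7, 67.8]
0.77 [array([ 0.566 , -0.0279]), np.float64(0.0184)] [246.8, 16.5, 80.1, 32.8]
0.77 [array([0.6031, 0.0865]), np.float64(0.037)] [192.9, 229.7, 132.0, 104.7]
[ 0.50186939 -0.08090071]
t 36.8 tcp [0.5678 0.0919 0.148 ] rot [180.   -0.  -94.1] F [ 0.2  0.9 -1.9] op 0.035 ff 60.6
dx 177.1 dy 53.4
```

```bash
python3 -m creep '[{"dx":44.3,"dy":13.2,"dz":0,"wx":0,"wy":0,"wz":0,"hand":0},{"dx":44.3,"dy":13.2,"dz":0,"wx":0,"wy":0,"wz":0,"hand":0},{"dx":44.3,"dy":13.2,"dz":0,"wx":0,"wy":0,"wz":0,"hand":0},{"dx":44.3,"dy":13.2,"dz":0,"wx":0,"wy":0,"wz":0,"hand":0},{"dx":0,"dy":0,"dz":0,"wx":0,"wy":0,"wz":8.5,"hand":0},{"dx":0,"dy":0,"dz":0,"wx":0,"wy":0,"wz":8.5,"hand":0},{"dx":0,"dy":0,"dz":0,"wx":0,"wy":0,"wz":8.5,"hand":0},{"dx":0,"dy":0,"dz":0,"wx":0,"wy":0,"wz":8.5,"hand":0},{"dx":0,"dy":0,"dz":0,"wx":0,"wy":0,"wz":8.5,"hand":0},{"dx":0,"dy":0,"dz":0,"wx":0,"wy":0,"wz":8.5,"hand":0},{"dx":0,"dy":0,"dz":0,"wx":0,"wy":0,"wz":8.5,"hand":0},{"dx":0,"dy":0,"dz":0,"wx":0,"wy":0,"wz":8.5,"hand":0},{"dx":0,"dy":0,"dz":0,"wx":0,"wy":0,"wz":8.5,"hand":0},{"dx":0,"dy":0,"dz":0,"wx":0,"wy":0,"wz":8.5,"hand":0}]'
python3 -m creep '[{"dx":0,"dy":0,"dz":0,"wx":0,"wy":0,"wz":8.5,"hand":0},{"dx":0,"dy":0,"dz":0,"wx":0,"wy":0,"wz":8.5,"hand":0},{"dx":0,"dy":0,"dz":0,"wx":0,"wy":0,"wz":8.5,"hand":0},{"dx":0,"dy":0,"dz":0,"wx":0,"wy":0,"wz":8.5,"hand":0},{"dx":0,"dy":0,"dz":0,"wx":0,"wy":0,"wz":8.5,"hand":0},{"dx":0,"dy":0,"dz":0,"wx":0,"wy":0,"wz":8.5,"hand":0},{"dx":0,"dy":0,"dz":0,"wx":0,"wy":0,"wz":8.5,"hand":0},{"dx":0,"dy":0,"dz":0,"wx":0,"wy":0,"wz":8.5,"hand":0},{"dx":0,"dy":0,"dz":0,"wx":0,"wy":0,"wz":8.5,"hand":0},{"dx":0,"dy":0,"dz":0,"wx":0,"wy":0,"wz":8.5,"hand":0},{"dx":0,"dy":0,"dz":0,"wx":0,"wy":0,"wz":8.5,"hand":0},{"dx":0,"dy":0,"dz":0,"wx":0,"wy":0,"wz":0,"hand":0}]'
python3 - <<'E'
from h import *
p=wpic();save(p,"w7")
for m in bot.silhouettes(p,"cup_0")[:4]:
  ys,xs=np.nonzero(m["region"]);
  for z in(.044,.16):
    P=np.array([whit(p,(x,y),z)[:2] for x,y in zip(xs,ys)],np.float32);print(z,round(m["score"],2),[np.round(v,4) for v in cv2.minEnclosingCircle(P)],np.round(m["box"]))
print(tote(-50,119));delta(*tote(-16,119),yaw=87.4)
E
```

```text
time_s: 38.2
tcp_pos: [0.5007, -0.0804, 0.1455]
ee_rot: [179.9, -0.3, -179.4]
force: [-0.4, -0.5, -0.8]
opening: 0.037
finger_force: 60.5
time_s: 39.4
tcp_pos: [0.5009, -0.0804, 0.1458]
ee_rot: [-179.7, -0.1, 87.4]
force: [0.4, -0.5, -1.1]
opening: 0.035
finger_force: 60.5
0.044 0.9 [array([0.3865, 0.0515]), np.float64(0.0395)] [115.  52.  76.  79.]
0.16 0.9 [array([0.4436, 0.023 ]), np.float64(0.0208)] [115.  52.  76.  79.]
0.044 0.77 [array([ 0.4447, -0.126 ]), np.float64(0.0666)] [192. 226. 136. 106.]
0.16 0.77 [array([ 0.4741, -0.0708]), np.float64(0.0351)] [192. 226. 136. 106.]
0.044 0.57 [array([ 0.5638, -0.0799]), np.float64(0.0373)] [321. 187.  80.  82.]
0.16 0.57 [array([ 0.5367, -0.0466]), np.float64(0.0197)] [321. 187.  80.  82.]
[ 0.46790381 -0.07937123]
t 39.5 tcp [ 0.5015 -0.0806  0.1466] rot [-179.8   -0.    87.6] F [-0.7  0.  -0.5] op 0.037 ff 60.5
dx -0.3 dy 0.4 wz 0.2
```

```bash
python3 -m creep '[{"dx":-4,"dy":-4,"dz":40,"wx":0,"wy":0,"wz":0,"hand":0},{"dx":0,"dy":0,"dz":40,"wx":0,"wy":0,"wz":0,"hand":0},{"dx":0,"dy":0,"dz":20,"wx":0,"wy":0,"wz":0,"hand":0},{"dx":0,"dy":0,"dz":10,"wx":0,"wy":0,"wz":0,"hand":0},{"dx":0,"dy":0,"dz":5,"wx":0,"wy":0,"wz":0,"hand":0},{"dx":0,"dy":0,"dz":0,"wx":0,"wy":0,"wz":0,"hand":0},{"dx":0,"dy":0,"dz":0,"wx":0,"wy":0,"wz":0,"hand":16},{"dx":0,"dy":0,"dz":0,"wx":0,"wy":0,"wz":0,"hand":16},{"dx":0,"dy":0,"dz":0,"wx":0,"wy":0,"wz":0,"hand":16},{"dx":0,"dy":0,"dz":-20,"wx":0,"wy":0,"wz":0,"hand":16},{"dx":0,"dy":0,"dz":-30,"wx":0,"wy":0,"wz":0,"hand":16},{"dx":0,"dy":0,"dz":-45,"wx":0,"wy":0,"wz":0,"hand":50},{"dx":0,"dy":0,"dz":-45,"wx":0,"wy":0,"wz":0,"hand":50},{"dx":0,"dy":0,"dz":-45,"wx":0,"wy":0,"wz":0,"hand":50}]'
python3 - <<'E'
from h import *
p=wpic();save(p,"w8")
for m in bot.silhouettes(p,"cup_0")[:4]:
  ys,xs=np.nonzero(m["region"])
  P=np.array([whit(p,(x,y),.044)[:2] for x,y in zip(xs,ys)],np.float32);print(round(m["score"],2),[np.round(v,4) for v in cv2.minEnclosingCircle(P)],np.round(m["box"]))
print(tote(-54,119));st()
E
```

```text
time_s: 40.9
tcp_pos: [0.4984, -0.0847, 0.2202]
ee_rot: [180.0, 0.0, 87.4]
force: [1.0, 0.2, 0.6]
opening: 0.503
finger_force: 0.0
0.9 [array([ 0.4689, -0.0821]), np.float64(0.0363)] [224. 168.  69.  66.]
0.9 [array([0.3842, 0.0509]), np.float64(0.0375)] [143.  59.  64.  62.]
0.74 [array([ 0.5646, -0.0805]), np.float64(0.0367)] [307. 166.  64.  66.]
0.46 [array([ 0.7276, -0.3202]), np.float64(0.4345)] [343. 244. 337. 281.]
[ 0.46390786 -0.07919129]
t 41.0 tcp [ 0.5037 -0.0863  0.2261] rot [179.2   0.2  87.4] F [ 1.9 -0.   0.3] op 0.503 ff 0.0
```

View pics/w8.png

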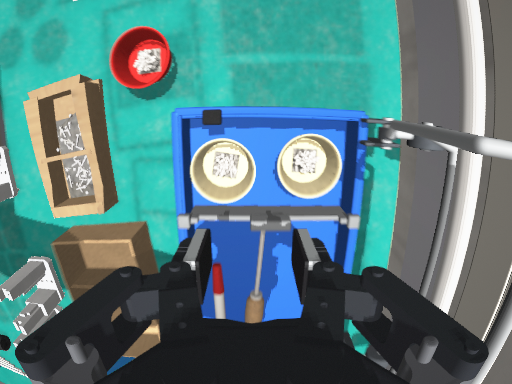

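Both cups stand upright left of the divider (px 224,168 and 308,166), with pen and driver to the right. Now for the rubber rod behind on the right: arc round the base.

```bash
python3 -m creep '[{"dx":-32.5,"dy":-9.3,"dz":-20,"wx":0,"wy":0,"wz":0,"hand":80},{"dx":-32.5,"dy":-9.3,"dz":-20,"wx":0,"wy":0,"wz":0,"hand":80},{"dx":-32.5,"dy":-9.3,"dz":-20,"wx":0,"wy":0,"wz":0,"hand":80},{"dx":-32.5,"dy":-9.3,"dz":-20,"wx":0,"wy":0,"wz":0,"hand":80}]'
python3 -m creep '[{"dx":-40.8,"dy":-19,"dz":0,"wx":0,"wy":0,"wz":5.12,"hand":80},{"dx":-40.8,"dy":-19,"dz":0,"wx":0,"wy":0,"wz":5.12,"hand":80},{"dx":-40.8,"dy":-19,"dz":0,"wx":0,"wy":0,"wz":5.12,"hand":80},{"dx":-40.8,"dy":-19,"dz":0,"wx":0,"wy":0,"wz":5.12,"hand":80},{"dx":-40.8,"dy":-19,"dz":0,"wx":0,"wy":0,"wz":5.12,"hand":80},{"dx":-40.8,"dy":-19,"dz":0,"wx":0,"wy":0,"wz":5.12,"hand":80},{"dx":-40.8,"dy":-19,"dz":0,"wx":0,"wy":0,"wz":5.12,"hand":80},{"dx":-40.8,"dy":-19,"dz":0,"wx":0,"wy":0,"wz":5.12,"hand":80},{"dx":-40.8,"dy":-19,"dz":0,"wx":0,"wy":0,"wz":5.12,"hand":80},{"dx":-40.8,"dy":-19,"dz":0,"wx":0,"wy":0,"wz":5.12,"hand":80},{"dx":-40.8,"dy":-19,"dz":0,"wx":0,"wy":0,"wz":5.12,"hand":80},{"dx":-40.8,"dy":-19,"dz":0,"wx":0,"wy":0,"wz":5.12,"hand":80},{"dx":-40.8,"dy":-19,"dz":0,"wx":0,"wy":0,"wz":5.12,"hand":80},{"dx":-40.8,"dy":-19,"dz":0,"wx":0,"wy":0,"wz":5.12,"hand":80},{"dx":-40.8,"dy":-19,"dz":0,"wx":0,"wy":0,"wz":5.12,"hand":80},{"dx":-40.8,"dy":-19,"dz":0,"wx":0,"wy":0,"wz":5.12,"hand":80},{"dx":-40.8,"dy":-19,"dz":0,"wx":0,"wy":0,"wz":5.12,"hand":80}]'
python3 - <<'E'
from h import *
p=wpic();save(p,"w9");axes(p,"roller_mid",.02)
g=cv2.cvtColor(p["img"],cv2.COLOR_RGB2GRAY);hs=cv2.cvtColor(p["img"],cv2.COLOR_RGB2HSV)
n,l,S,C=cv2.connectedComponentsWithStats(((g<75)&(np.arange(384)[:,None]<300)).astype(np.uint8))
for i in range(1,n):
  if S[i,4]>800:
    ys,xs=np.nonzero(l==i);P=np.array([whit(p,(x,y),.02)[:2] for x,y in zip(xs,ys)],np.float32);r=cv2.minAreaRect(P);B=cv2.boxPoints(r);e=max(B[1]-B[0],B[2]-B[1],key=np.linalg.norm)
    print(S[i],C[i].round(),np.round(r[0],3),np.round(r[1],3),np.degrees(np.arctan2(e[1],e[0]))%180)
delta(-.19,-.467,5.6)
E
```

```text
time_s: 41.4
tcp_pos: [0.4549, -0.2139, 0.2986]
ee_rot: [-180.0, -0.0, 87.5]
force: [0.5, -0.2, -0.9]
opening: 0.799
finger_force: 0.0
time_s: 43.1
tcp_pos: [-0.1919, -0.4666, 0.2977]
ee_rot: [180.0, 0.0, 0.2]
force: [-1.1, -0.1, 0.6]
opening: 0.801
finger_force: 0.0
[ 233   86   39  134 2963] [253. 152.] [-0.189 -0.469] [0.197 0.038] 6.703073
[  58  233  129   67 3872] [135. 279.] [-0.431 -0.226] [0.11 0.34] 114.8249
[ 317  233  129   67 3889] [367. 279.] [-0.43  -0.709] [0.341 0.11 ] 65.48011
t 43.25 tcp [-0.1922 -0.4662  0.2976] rot [-1.8e+02 -0.0e+00  1.0e-01] F [ 0.6  0.1 -0.2] op 0.8 ff 0.0
dx 2.2 dy 0.8 wz -5.5
```

View pics/w9.png

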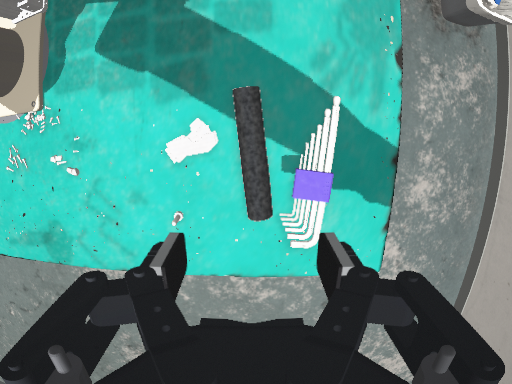

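The net still says nothing, but the dimensions (197 x 38 mm) fit the rod, which lies at px (253,152). I'll test it with a gentle 25 N grip and a small lift.

```bash
python3 -m creep '[{"dx":3,"dy":2,"dz":45,"wx":0,"wy":0,"wz":-6,"hand":80},{"dx":0,"dy":0,"dz":48,"wx":0,"wy":0,"wz":0,"hand":80},{"dx":0,"dy":0,"dz":48,"wx":0,"wy":0,"wz":0,"hand":80},{"dx":0,"dy":0,"dz":48,"wx":0,"wy":0,"wz":0,"hand":80},{"dx":0,"dy":0,"dz":40,"wx":0,"wy":0,"wz":0,"hand":80},{"dx":0,"dy":0,"dz":25,"wx":0,"wy":0,"wz":0,"hand":80},{"dx":0,"dy":0,"dz":20,"wx":0,"wy":0,"wz":0,"hand":80},{"dx":0,"dy":0,"dz":15,"wx":0,"wy":0,"wz":0,"hand":80},{"dx":0,"dy":0,"dz":0,"wx":0,"wy":0,"wz":0,"hand":30},{"dx":0,"dy":0,"dz":0,"wx":0,"wy":0,"wz":0,"hand":30},{"dx":0,"dy":0,"dz":0,"wx":0,"wy":0,"wz":0,"hand":30},{"dx":0,"dy":0,"dz":0,"wx":0,"wy":0,"wz":0,"hand":30},{"dx":0,"dy":0,"dz":0,"wx":0,"wy":0,"wz":0,"hand":30},{"dx":0,"dy":0,"dz":0,"wx":0,"wy":0,"wz":0,"hand":30}]' 25; python3 -c "
from h import *
st()"
```

```text
time_s: 44.65
tcp_pos: [-0.1873, -0.4695, 0.0099]
ee_rot: [179.9, 0.0, 6.4]
force: [-0.3, -0.1, 0.3]
opening: 0.301
finger_force: 0.0
t 44.65 tcp [-0.1873 -0.4695  0.0099] rot [179.9   0.    6.4] F [-0.3 -0.1  0.3] op 0.301 ff 0.0
```

The fingers closed to 25 mm across it with no contact force, so this "rod" has no body: it's scenery, and the roller is absent in this run. Back to the tote.

```bash
python3 -m creep '[{"dx":0,"dy":0,"dz":-48,"wx":0,"wy":0,"wz":0,"hand":80},{"dx":0,"dy":0,"dz":-48,"wx":0,"wy":0,"wz":0,"hand":80},{"dx":0,"dy":0,"dz":-48,"wx":0,"wy":0,"wz":0,"hand":80},{"dx":0,"dy":0,"dz":-48,"wx":0,"wy":0,"wz":0,"hand":80},{"dx":0,"dy":0,"dz":-48,"wx":0,"wy":0,"wz":0,"hand":80},{"dx":0,"dy":0,"dz":-48,"wx":0,"wy":0,"wz":0,"hand":50},{"dx":-3,"dy":-2,"dz":-30,"wx":0,"wy":0,"wz":6,"hand":50}]'
python3 - <<'E'
from h import *
p=wpic();g=cv2.cvtColor(p["img"],cv2.COLOR_RGB2GRAY)
n,l,S,C=cv2.connectedComponentsWithStats(((g<75)&(np.arange(384)[:,None]<300)).astype(np.uint8))
for i in range(1,n):
  if S[i,4]>800:
    ys,xs=np.nonzero(l==i);P=np.array([whit(p,(x,y),.0)[:2] for x,y in zip(xs,ys)],np.float32);r=cv2.minAreaRect(P);print(S[i],C[i].round(),np.round(r[0],3),np.round(r[1],3))
st()
E
python3 -m creep '[{"dx":42.3,"dy":15.3,"dz":0,"wx":0,"wy":0,"wz":-5.12,"hand":50},{"dx":42.3,"dy":15.3,"dz":0,"wx":0,"wy":0,"wz":-5.12,"hand":50},{"dx":42.3,"dy":15.3,"dz":0,"wx":0,"wy":0,"wz":-5.12,"hand":50},{"dx":42.3,"dy":15.3,"dz":0,"wx":0,"wy":0,"wz":-5.12,"hand":50},{"dx":42.3,"dy":15.3,"dz":0,"wx":0,"wy":0,"wz":-5.12,"hand":50},{"dx":42.3,"dy":15.3,"dz":0,"wx":0,"wy":0,"wz":-5.12,"hand":50},{"dx":42.3,"dy":15.3,"dz":0,"wx":0,"wy":0,"wz":-5.12,"hand":50},{"dx":42.3,"dy":15.3,"dz":0,"wx":0,"wy":0,"wz":-5.12,"hand":50},{"dx":42.3,"dy":15.3,"dz":0,"wx":0,"wy":0,"wz":-5.12,"hand":50},{"dx":42.3,"dy":15.3,"dz":0,"wx":0,"wy":0,"wz":-5.12,"hand":50},{"dx":42.3,"dy":15.3,"dz":0,"wx":0,"wy":0,"wz":-5.12,"hand":50},{"dx":42.3,"dy":15.3,"dz":0,"wx":0,"wy":0,"wz":-5.12,"hand":50},{"dx":42.3,"dy":15.3,"dz":0,"wx":0,"wy":0,"wz":-5.12,"hand":50},{"dx":42.3,"dy":15.3,"dz":0,"wx":0,"wy":0,"wz":-5.12,"hand":50},{"dx":42.3,"dy":15.3,"dz":0,"wx":0,"wy":0,"wz":-5.12,"hand":50},{"dx":42.3,"dy":15.3,"dz":0,"wx":0,"wy":0,"wz":-5.12,"hand":50},{"dx":42.3,"dy":15.3,"dz":0,"wx":0,"wy":0,"wz":-5.12,"hand":50}]'
python3 - <<'E'
from h import *
p=wpic();s=bot.camera("scene");save(s,"s9")
axes(p,"pen_mid",.0125,n=1);axes(p,"driver_mid",.018,n=1);axes(p,"cup_0",.044,n=3)
for q,z in(("divider_tab",.06),("frame_handle",.264)):
  for m in bot.mark_of(p,q)[:2]:print(q,m["score"],np.round(m["location"]),whit(p,m["location"],z).round(3))
for m in bot.mark_of(s,"frame_handle")[:1]:print(m,hit(s,m["location"],.264).round(3))
print(tote(139.5,0),tote(-16,-57));delta(*tote(139.5,0),yaw=87.4)
E
```

```text
time_s: 45.35
tcp_pos: [-0.1906, -0.4684, 0.332]
ee_rot: [179.7, 0.2, 0.2]
force: [-0.2, 0.1, -1.0]
opening: 0.502
finger_force: 0.0
[ 232   88   36  124 2324] [251. 149.] [-0.192 -0.469] [0.205 0.04 ]
[  76  229  138   71 4200] [159. 279.] [-0.467 -0.256] [0.13  0.373]
[ 292  230  136   70 4234] [344. 279.] [-0.467 -0.688] [0.379 0.131]
t 45.4 tcp [-0.1922 -0.47    0.3364] rot [179.4   0.4  -0. ] F [-1.3 -2.3  3.6] op 0.503 ff 0.0
time_s: 47.1
tcp_pos: [0.4561, -0.2123, 0.327]
ee_rot: [180.0, 0.0, 87.6]
force: [0.5, -0.1, -0.2]
opening: 0.501
finger_force: 0.0
pen_mid sil 0.93 [ 0.445 -0.284] [0.136 0.016] axis 87.6
pen_mid mark 0.17 [276. 177.] [ 0.496 -0.253  0.013]
driver_mid sil 0.98 [ 0.499 -0.253] [0.199 0.027] axis 84.2
driver_mid mark 0.63 [278. 174.] [ 0.499 -0.248  0.018]
cup_0 sil 0.97 [ 0.564 -0.08 ] [0.071 0.071] axis 134.2
cup_0 sil 0.88 [ 0.469 -0.082] [0.069 0.069] axis 177.7
cup_0 sil 0.61 [0.381 0.018] [0.015 0.055] axis 172.7
cup_0 mark 0.7 [315.  66.] [ 0.554 -0.084  0.044]
cup_0 mark 0.68 [255.  69.] [ 0.469 -0.087  0.044]
divider_tab 0.8 [293. 101.] [ 0.519 -0.136  0.06 ]
{'location': [241.7, 112.8], 'score': 0.89} [ 0.644 -0.187  0.264]
[ 0.65185878 -0.20677538] [ 0.49395206 -0.25672254]
t 47.65 tcp [ 0.4548 -0.2148  0.3273] rot [-180.     0.    87.3] F [-0.4  0.2 -0.1] op 0.501 ff 0.0
dx 17.3 dy 196.5 wz -0.1
```

Everything in the tote is in place (pen, driver, two cups, divider). Now the handle: approach tilted from the robot side so the body stays clear of the wall.

```bash
python3 -m creep '[{"dx":4.3,"dy":39.2,"dz":0,"wx":0,"wy":0,"wz":0,"hand":60},{"dx":4.3,"dy":39.2,"dz":0,"wx":0,"wy":0,"wz":0,"hand":60},{"dx":4.3,"dy":39.2,"dz":0,"wx":0,"wy":0,"wz":0,"hand":60},{"dx":4.3,"dy":39.2,"dz":0,"wx":0,"wy":0,"wz":0,"hand":60},{"dx":0,"dy":0,"dz":0,"wx":-8.5,"wy":0,"wz":0,"hand":60},{"dx":0,"dy":0,"dz":0,"wx":-8.5,"wy":0,"wz":0,"hand":60},{"dx":0,"dy":0,"dz":0,"wx":-8.5,"wy":0,"wz":0,"hand":60},{"dx":0,"dy":0,"dz":0,"wx":-8.5,"wy":0,"wz":0,"hand":60},{"dx":0,"dy":0,"dz":0,"wx":0,"wy":0,"wz":0,"hand":60}]'
python3 - <<'E'
from h import *
p=wpic();save(p,"w10");s=st()
for m in bot.mark_of(p,"frame_handle")[:2]:print(round(m["score"],2),np.round(m["location"]),whit(p,m["location"],.2645).round(4))
Rm=R.from_euler('xyz',s["ee_rot"],degrees=True).as_matrix();b=np.array([*tote(139.5,0),.2645])
print("zt",Rm[:,2].round(3),"yt",Rm[:,1].round(3),"d tool to bar grasp",(Rm.T@(b-np.array(s["tcp_pos"]))*1000+[0,0,19]).round(1))
E
```

```text
time_s: 48.55
tcp_pos: [0.6036, -0.2004, 0.3164]
ee_rot: [146.9, -0.5, 87.2]
force: [-1.7, 0.2, -1.7]
opening: 0.604
finger_force: 0.0
t 48.6 tcp [ 0.6074 -0.2023  0.3214] rot [146.6  -0.3  87.3] F [-1.6 -0.2  0.3] op 0.598 ff 0.0
0.89 [267. 207.] [ 0.6541 -0.2057  0.2645]
0.46 [95. 84.] [ 0.5426 -0.1085  0.2645]
zt [ 0.55  -0.023 -0.835] yt [ 0.834 -0.042  0.551] d tool to bar grasp [-2.6  5.9 91.1]
```

View pics/w10.png

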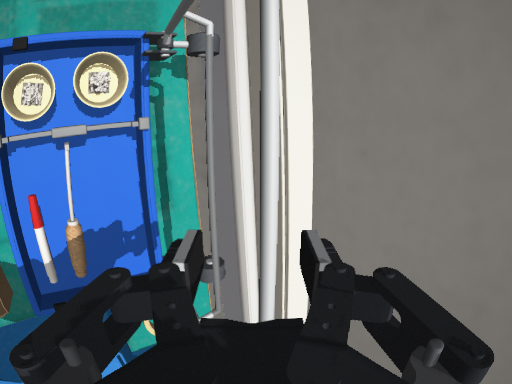

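The bar runs down the picture at col 267, nearly centred between the fingers, and the wall ledge lies just behind it. I'll advance with a narrower opening.

```bash
python3 -m creep '[{"dx":0,"dy":5,"dz":25,"wx":0,"wy":0,"wz":0,"hand":42},{"dx":0,"dy":0,"dz":25,"wx":0,"wy":0,"wz":0,"hand":42},{"dx":0,"dy":0,"dz":20,"wx":0,"wy":0,"wz":0,"hand":42},{"dx":0,"dy":0,"dz":14,"wx":0,"wy":0,"wz":0,"hand":42},{"dx":0,"dy":0,"dz":6,"wx":0,"wy":0,"wz":0,"hand":42},{"dx":0,"dy":0,"dz":0,"wx":0,"wy":0,"wz":0,"hand":0},{"dx":0,"dy":0,"dz":0,"wx":0,"wy":0,"wz":0,"hand":0},{"dx":0,"dy":0,"dz":0,"wx":0,"wy":0,"wz":0,"hand":0},{"dx":0,"dy":0,"dz":0,"wx":0,"wy":0,"wz":0,"hand":0},{"dx":0,"dy":0,"dz":0,"wx":0,"wy":0,"wz":0,"hand":0}]' 50
python3 - <<'E'
from h import *
s=st();Rm=R.from_euler('xyz',s["ee_rot"],degrees=True).as_matrix();g=np.array(s["tcp_pos"])-.019*Rm[:,2];print("grasp pt",g.round(4))
f=lambda a:np.array([-(200*np.cos(a)-45*np.sin(a)),200*np.sin(a)+45*np.cos(a)])
A=np.linspace(1.42,0,37);D=np.diff([f(a) for a in A],axis=0)
t=np.radians(180-s["ee_rot"][0]);yt=np.array([np.cos(t),np.sin(t)]);zt=np.array([np.sin(t),-np.cos(t)])
for d in D: print("%.1f,%.1f"%(d@yt,d@zt),end="  ")
E
```

```text
time_s: 49.65
tcp_pos: [0.6618, -0.2067, 0.2509]
ee_rot: [146.8, -0.0, 87.1]
force: [-14.5, -2.9, -2.2]
opening: 0.145
finger_force: 48.6
t 49.65 tcp [ 0.6618 -0.2067  0.2509] rot [146.8  -0.   87.1] F [-14.5  -2.9  -2.2] op 0.145 ff 48.6
grasp pt [ 0.6514 -0.2062  0.2668]
-6.5,-4.8  -6.7,-4.5  -6.9,-4.2  -7.1,-4.0  -7.2,-3.7  -7.3,-3.4  -7.5,-3.1  -7.6,-2.8  -7.7,-2.5  -7.8,-2.2  -7.9,-1.9  -7.9,-1.6  -8.0,-1.3  -8.0,-0.9  -8.1,-0.6  -8.1,-0.3  -8.1,0.0  -8.1,0.3  -8.1,0.6  -8.0,1.0  -8.0,1.3  -7.9,1.6  -7.9,1.9  -7.8,2.2  -7.7,2.5  -7.6,2.8  -7.5,3.1  -7.3,3.4  -7.2,3.7  -7.0,4.0  -6.9,4.3  -6.7,4.5  -6.5,4.8  -6.3,5.0  -6.1,5.3  -5.9,5.5
```

```bash
python3 -m creep '[{"dx":0,"dy":-6.5,"dz":-4.8,"wx":0,"wy":0,"wz":0,"hand":0},{"dx":0,"dy":-6.7,"dz":-4.5,"wx":0,"wy":0,"wz":0,"hand":0},{"dx":0,"dy":-6.9,"dz":-4.2,"wx":0,"wy":0,"wz":0,"hand":0},{"dx":0,"dy":-7.1,"dz":-4,"wx":0,"wy":0,"wz":0,"hand":0},{"dx":0,"dy":-7.2,"dz":-3.7,"wx":0,"wy":0,"wz":0,"hand":0},{"dx":0,"dy":-7.3,"dz":-3.4,"wx":0,"wy":0,"wz":0,"hand":0},{"dx":0,"dy":-7.5,"dz":-3.1,"wx":0,"wy":0,"wz":0,"hand":0},{"dx":0,"dy":-7.6,"dz":-2.8,"wx":0,"wy":0,"wz":0,"hand":0},{"dx":0,"dy":-7.7,"dz":-2.5,"wx":0,"wy":0,"wz":0,"hand":0},{"dx":0,"dy":-7.8,"dz":-2.2,"wx":0,"wy":0,"wz":0,"hand":0},{"dx":0,"dy":-7.9,"dz":-1.9,"wx":0,"wy":0,"wz":0,"hand":0},{"dx":0,"dy":-7.9,"dz":-1.6,"wx":0,"wy":0,"wz":0,"hand":0},{"dx":0,"dy":-8,"dz":-1.3,"wx":0,"wy":0,"wz":0,"hand":0},{"dx":0,"dy":-8,"dz":-0.9,"wx":0,"wy":0,"wz":0,"hand":0},{"dx":0,"dy":-8.1,"dz":-0.6,"wx":0,"wy":0,"wz":0,"hand":0},{"dx":0,"dy":-8.1,"dz":-0.3,"wx":0,"wy":0,"wz":0,"hand":0},{"dx":0,"dy":-8.1,"dz":0,"wx":0,"wy":0,"wz":0,"hand":0},{"dx":0,"dy":-8.1,"dz":0.3,"wx":0,"wy":0,"wz":0,"hand":0}]'
python3 - <<'E'
from h import *
s=bot.camera("scene")
for m in bot.mark_of(s,"frame_handle")[:1]:print(m,hit(s,m["location"],.226))
s=st();Rm=R.from_euler('xyz',s["ee_rot"],degrees=True).as_matrix();g=np.array(s["tcp_pos"])-.019*Rm[:,2];print("grasp pt",g.round(4),tote(125-(200*np.cos(.71)-45*np.sin(.71)),0),60+200*np.sin(.71)+45*np.cos(.71))
E
```

```text
time_s: 51.45
tcp_pos: [0.534, -0.2004, 0.2198]
ee_rot: [145.4, 0.1, 87.6]
force: [-6.9, 5.9, 15.6]
opening: 0.141
finger_force: 54.0
{'location': [269.8, 132.6], 'score': 0.84} [ 0.53838753 -0.19649155  0.226     ]
t 51.55 tcp [ 0.5332 -0.2003  0.2193] rot [1.454e+02 1.000e-01 8.750e+01] F [-6.   6.3 10.9] op 0.14 ff 53.7
grasp pt [ 0.5224 -0.1998  0.2349] [ 0.51515745 -0.20061967] 224.49303862388018
```

```bash
python3 -m creep '[{"dx":0,"dy":-8.1,"dz":0.6,"wx":0,"wy":0,"wz":0,"hand":0},{"dx":0,"dy":-8,"dz":1,"wx":0,"wy":0,"wz":0,"hand":0},{"dx":0,"dy":-8,"dz":1.3,"wx":0,"wy":0,"wz":0,"hand":0},{"dx":0,"dy":-7.9,"dz":1.6,"wx":0,"wy":0,"wz":0,"hand":0},{"dx":0,"dy":-7.9,"dz":1.9,"wx":0,"wy":0,"wz":0,"hand":0},{"dx":0,"dy":-7.8,"dz":2.2,"wx":0,"wy":0,"wz":0,"hand":0},{"dx":0,"dy":-7.7,"dz":2.5,"wx":0,"wy":0,"wz":0,"hand":0},{"dx":0,"dy":-7.6,"dz":2.8,"wx":0,"wy":0,"wz":0,"hand":0},{"dx":0,"dy":-7.5,"dz":3.1,"wx":0,"wy":0,"wz":0,"hand":0},{"dx":0,"dy":-7.3,"dz":3.4,"wx":0,"wy":0,"wz":0,"hand":0},{"dx":0,"dy":-7.2,"dz":3.7,"wx":0,"wy":0,"wz":0,"hand":0},{"dx":0,"dy":-7,"dz":4,"wx":0,"wy":0,"wz":0,"hand":0},{"dx":0,"dy":-6.9,"dz":4.3,"wx":0,"wy":0,"wz":0,"hand":0},{"dx":0,"dy":-6.7,"dz":4.5,"wx":0,"wy":0,"wz":0,"hand":0},{"dx":0,"dy":-6.5,"dz":4.8,"wx":0,"wy":0,"wz":0,"hand":0},{"dx":0,"dy":-6.3,"dz":5,"wx":0,"wy":0,"wz":0,"hand":0}]'
python3 - <<'E'
from h import *
s=bot.camera("scene")
for m in bot.mark_of(s,"frame_handle")[:1]:print(m,hit(s,m["location"],.12))
s=st();Rm=R.from_euler('xyz',s["ee_rot"],degrees=True).as_matrix();g=np.array(s["tcp_pos"])-.019*Rm[:,2];print("grasp pt",g.round(4),"bar shut",tote(-75,0))
E
```

```text
time_s: 53.15
tcp_pos: [0.4534, -0.1963, 0.1053]
ee_rot: [146.7, 0.0, 87.1]
force: [-20.8, -0.6, 6.7]
opening: 0.143
finger_force: 60.5
{'location': [295.2, 169.3], 'score': 0.55} [ 0.4350606  -0.20135095  0.12      ]
t 53.25 tcp [ 0.4532 -0.1962  0.1047] rot [146.7  -0.   87.1] F [-19.1  -0.5   4. ] op 0.141 ff 60.2
grasp pt [ 0.4428 -0.1957  0.1206] bar shut [ 0.43757592 -0.19712614]
```

```bash
python3 -m creep '[{"dx":0,"dy":-4.3,"dz":3.4,"wx":0,"wy":0,"wz":0,"hand":0},{"dx":0,"dy":-4.3,"dz":3.4,"wx":0,"wy":0,"wz":0,"hand":0},{"dx":0,"dy":-4.3,"dz":3.4,"wx":0,"wy":0,"wz":0,"hand":0},{"dx":0,"dy":0,"dz":0,"wx":0,"wy":0,"wz":0,"hand":0},{"dx":0,"dy":0,"dz":0,"wx":0,"wy":0,"wz":0,"hand":0},{"dx":0,"dy":0,"dz":0,"wx":0,"wy":0,"wz":0,"hand":45},{"dx":0,"dy":0,"dz":0,"wx":0,"wy":0,"wz":0,"hand":45},{"dx":0,"dy":0,"dz":0,"wx":0,"wy":0,"wz":0,"hand":45},{"dx":0,"dy":0,"dz":0,"wx":0,"wy":0,"wz":0,"hand":45},{"dx":0,"dy":0,"dz":-20,"wx":0,"wy":0,"wz":0,"hand":45},{"dx":0,"dy":0,"dz":-30,"wx":0,"wy":0,"wz":0,"hand":45},{"dx":0,"dy":0,"dz":-40,"wx":0,"wy":0,"wz":0,"hand":45},{"dx":0,"dy":0,"dz":-40,"wx":0,"wy":0,"wz":0,"hand":45}]'
python3 -m creep '[{"dx":0,"dy":0,"dz":-45,"wx":8.5,"wy":0,"wz":0,"hand":45},{"dx":0,"dy":0,"dz":-45,"wx":8.5,"wy":0,"wz":0,"hand":45},{"dx":0,"dy":0,"dz":0,"wx":8.5,"wy":0,"wz":0,"hand":45},{"dx":0,"dy":0,"dz":0,"wx":8.5,"wy":0,"wz":0,"hand":45},{"dx":0,"dy":0,"dz":0,"wx":0,"wy":0,"wz":0,"hand":45},{"dx":0,"dy":0,"dz":0,"wx":0,"wy":0,"wz":0,"hand":45},{"dx":0,"dy":0,"dz":0,"wx":0,"wy":0,"wz":0,"hand":45},{"dx":0,"dy":0,"dz":0,"wx":0,"wy":0,"wz":0,"hand":45},{"dx":0,"dy":0,"dz":0,"wx":0,"wy":0,"wz":0,"hand":45},{"dx":0,"dy":0,"dz":0,"wx":0,"wy":0,"wz":0,"hand":45}]'
python3 - <<'E'
from h import *
st();p=wpic();s=bot.camera("scene");t=bot.camera("top")
for c,n in((s,"scene"),(t,"top")):
  for q,z in(("frame_handle",.105),("divider_tab",.06)):
    for m in bot.mark_of(c,q)[:1]:print(n,q,round(m["score"],2),np.round(m["location"]),hit(c,m["location"],z).round(3))
for m in bot.mark_of(p,"frame_handle")[:1]:print("wrist handle",m["score"],whit(p,m["location"],.105).round(3))
axes(p,"pen_mid",.0125,n=1);axes(p,"driver_mid",.018,n=1);axes(p,"cup_0",.044,n=3)
save(s,"s11");save(p,"w11")
a=s["img"][120:260,180:340,::-1];b=p["img"][:,:,::-1];cv2.imwrite("pics/fin.png",np.hstack([cv2.resize(a,(411,360),interpolation=cv2.INTER_CUBIC),cv2.resize(b,(384,360))]))
E
```

```text
time_s: 54.55
tcp_pos: [0.3806, -0.1927, 0.2019]
ee_rot: [146.0, 0.0, 87.5]
force: [-0.1, -0.5, 0.9]
opening: 0.449
finger_force: 0.0
time_s: 55.55
tcp_pos: [0.3379, -0.1915, 0.2754]
ee_rot: [179.3, 0.0, 87.3]
force: [0.2, -0.1, -0.4]
opening: 0.449
finger_force: 0.0
t 55.55 tcp [ 0.3379 -0.1915  0.2754] rot [179.3   0.   87.3] F [ 0.2 -0.1 -0.4] op 0.449 ff 0.0
scene frame_handle 0.88 [292. 173.] [ 0.441 -0.193  0.105]
scene divider_tab 0.83 [266. 183.] [ 0.509 -0.145  0.06 ]
top frame_handle 0.74 [297. 210.] [ 0.431 -0.195  0.105]
top divider_tab 0.44 [287. 188.] [ 0.521 -0.16   0.06 ]
wrist handle 0.97 [ 0.441 -0.195  0.105]
pen_mid sil 0.66 [ 0.445 -0.277] [0.125 0.017] axis 87.9
pen_mid mark 0.75 [323. 214.] [ 0.446 -0.279  0.013]
driver_mid mark 0.68 [360. 196.] [ 0.502 -0.253  0.018]
cup_0 sil 0.83 [ 0.561 -0.079] [0.072 0.08 ] axis 161.2
cup_0 sil 0.64 [0.377 0.014] [0.009 0.035] axis 179.4
cup_0 sil 0.61 [ 0.468 -0.081] [0.068 0.073] axis 177.9
cup_0 mark 0.78 [337.  78.] [ 0.457 -0.086  0.044]
cup_0 mark 0.69 [394.  80.] [ 0.54  -0.084  0.044]
```

View pics/fin.png

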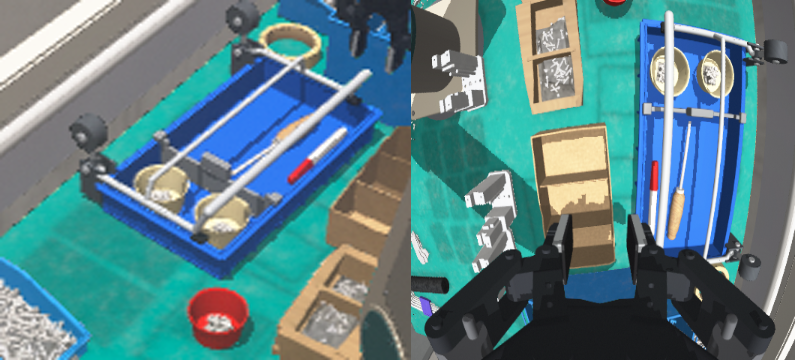

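The frame is down, with the two cups left of the divider and the pen and driver right. I'll check against the start picture that the bar is fully back to shut.

```bash
python3 -m creep '[{"dx":0,"dy":0,"dz":0,"wx":0,"wy":0,"wz":0,"hand":45},{"dx":0,"dy":0,"dz":0,"wx":0,"wy":0,"wz":0,"hand":45},{"dx":0,"dy":0,"dz":0,"wx":0,"wy":0,"wz":0,"hand":45},{"dx":0,"dy":0,"dz":0,"wx":0,"wy":0,"wz":0,"hand":45},{"dx":0,"dy":0,"dz":0,"wx":0,"wy":0,"wz":0,"hand":45},{"dx":0,"dy":0,"dz":0,"wx":0,"wy":0,"wz":0,"hand":45},{"dx":0,"dy":0,"dz":0,"wx":0,"wy":0,"wz":0,"hand":45},{"dx":0,"dy":0,"dz":0,"wx":0,"wy":0,"wz":0,"hand":45},{"dx":0,"dy":0,"dz":0,"wx":0,"wy":0,"wz":0,"hand":45},{"dx":0,"dy":0,"dz":0,"wx":0,"wy":0,"wz":0,"hand":45}]' >/dev/null
python3 - <<'E'
from h import *
s=bot.camera("scene")["img"][:,:,::-1];t=bot.camera("top")["img"][:,:,::-1]
for n,c,boxes in(("scene0",s,((245,195,275,218),(305,140,330,165),(205,180,235,215))),("top0",t,((246,198,262,214),(336,200,352,216),(262,200,300,216)))):
  a=cv2.imread(f"pics/{n}.png")
  for x0,y0,x1,y1 in boxes:
    T=a[y0:y1,x0:x1];r=cv2.matchTemplate(c[y0-8:y1+8,x0-8:x1+8].copy(),T,cv2.TM_CCOEFF_NORMED);_,v,_,l=cv2.minMaxLoc(r);print(n,(x0,y0),"shift",l[0]-8,l[1]-8,round(v,3),"at0",round(float(r[8,8]),3))
p11=cv2.imread("pics/s11.png");print("motion since last",np.abs(p11[140:230,200:340].astype(int)-s[140:230,200:340]).mean())
E
```

```text
scene0 (245, 195) shift 0 0 0.499 at0 0.499
scene0 (305, 140) shift 0 0 0.99 at0 0.99
scene0 (205, 180) shift 0 0 0.873 at0 0.873
top0 (246, 198) shift 0 0 0.901 at0 0.901
top0 (336, 200) shift 0 0 0.999 at0 0.999
top0 (262, 200) shift 5 0 0.733 at0 0.711
motion since last 0.8990476190476191
```

```bash
python3 -c "
from h import *
print(bot.hand_in())"
```

```text
the job is handed in; nothing more can be done
None
```

Job handed in at about 57 s: screwdriver and pen lie lengthwise right of the divider, both cream cups stand upright left of it, and the frame is shut; I treated the rubber rod as absent, because the black rod behind the robot gave no contact when gripped and the networks did not recognise it.

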